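Close the fittings tote and tip the nuts into its pour corner

TASK

Lower the lid of the black fittings tote closed, gently, while the tote stands on the bench, so that only the pour corner (the corner cut out of the lid) stays open. Then pick the closed tote up by its handle, clear of the bench, tip it until all four loose brass nuts have slid together into the corner under that opening, and finish while still holding it up and tilted like that, keeping still, so that they can be picked out. Leave everything else on the bench where it is.

Things in the scene. Friction and masses are not known exactly. Their poses are not given: they have to be found in the camera images.
- tote: Black open-topped plastic tote, the only one with a handle and a hinged lid, about 0.26 kg with its lid; outside 170 (x) by 120 (y) by 62 (z) mm, walls and floor 4 mm thick. Origin: centre of its underside. x points from the handle end to the pour end, z up out of the tote; the pour corner is the +x, +y corner, that is far left as seen from the handle end. It stands loose on the bench with the handle end roughly towards the robot.
- tote_handle (a point): Centre of the tote's handle: an upright flat plate outside the -x end wall, parallel to that wall, 10 mm thick (x), 98 mm long (y), 38 mm tall (z, from 22 to 60 mm above the tote's underside), held by an arm at each end (80 mm free between the arms); 34 mm of free space between plate and wall. Axes as the tote's. When the lid is open it stands above and leans up to 30 mm towards the handle, so close it before taking the handle from above.
- tote_hinge (a point): Middle of the lid's hinge line, on top of the tote's -x end wall, 62.5 mm above the underside. Axes as the tote's; the hinge line lies along y.
- lid_edge (a point): Middle of the lid's free edge, 170 mm from the hinge line, at mid thickness. The lid is a flat plate 170 by 120 by 4 mm with a grey frame and clear panes; its +x, +y corner is cut out, 48 by 48 mm (the pour corner). x of this point points from the hinge to the free edge, z out of the lid's outer face.
- lid (a joint): Lid angle in rad: 0 closed flat on the rim, about 1.57 upright, at most 1.8. The hinge is a little stiff (about 0.09 N m), so the lid stays where it is left; a light push of about 1 N on its outer face, the one towards the handle, swings it forward and down.
- tote_pour (a point): Inner bottom corner of the tote under the pour corner: 81 mm in x and 56 mm in y from the tote's centre, on the inner floor (4 mm above the underside). Axes as the tote's.
- nut1_mid (a point): Centre, half-way up, of one of the four loose brass compression nuts in the tote, all alike: a hexagon 19 mm across flats with a round shoulder, 15 mm high (z), 18 g, standing on its end. On the smooth plastic it starts to slide at a slope of about 9 to 14 degrees, more where it also rubs along a wall or another nut.
- nut2_mid (a point): Centre, half-way up, of one of the four loose brass compression nuts in the tote, all alike: a hexagon 19 mm across flats with a round shoulder, 15 mm high (z), 18 g, standing on its end. On the smooth plastic it starts to slide at a slope of about 9 to 14 degrees, more where it also rubs along a wall or another nut.
- nut3_mid (a point): Centre, half-way up, of one of the four loose brass compression nuts in the tote, all alike: a hexagon 19 mm across flats with a round shoulder, 15 mm high (z), 18 g, standing on its end. On the smooth plastic it starts to slide at a slope of about 9 to 14 degrees, more where it also rubs along a wall or another nut.
- nut4_mid (a point): Centre, half-way up, of one of the four loose brass compression nuts in the tote, all alike: a hexagon 19 mm across flats with a round shoulder, 15 mm high (z), 18 g, standing on its end. On the smooth plastic it starts to slide at a slope of about 9 to 14 degrees, more where it also rubs along a wall or another nut.
- tape: White roll of thread tape, 52 mm across, 13 mm high, lying flat beside the tote. Bystander. Origin: centre of its underside.
- marker: Black and white marker pen 125 mm long (x), 19 mm high, lying beside the tote. Bystander. Origin: under its middle.
- tee: Copper tee, 52 mm long (x), 19 mm high, beside the tote. Bystander. Origin: under its middle.
- valve: Brass ball valve 72 mm long (x), 58 mm high, with a flat lever, to the robot's right. Bystander. Origin: under its middle.
- wrench: Steel wrench 200 mm long (x), to the robot's right. Bystander. Origin: under its middle.
- carton: Closed cardboard carton 120 by 90 by 70 mm, to the robot's left. Bystander. Origin: centre of its underside.
- bin: Black open-fronted picking bin with couplings, 150 by 100 by 75 mm, no lid or handle, to the robot's right. Bystander. Origin: centre of its underside.

How it is judged:
By the outcome, as a careful person would: the job done as asked, in the order asked, and still so for the second after the job is handed in, while the arm keeps its last pose, push and grip.
It also fails if it takes over 58 s, if anything falls off the work surface, if the arm or the gripper's body presses on something with over 40 N, if the wrist force passes 120 N, or if a joint passes its speed limit or range.

ROBOT

A 6-joint arm with a two-finger parallel gripper is mounted at the origin on the work surface. World frame = base frame: x ahead of the robot, y to its left, z up, the work surface at z = 0. Lengths are in m, angles in rad, forces in N, time in s.
With the tool pointing down it reaches from about 0.35 to 0.975 m from the base axis. Payload 4.9 kg.
Tool frame: the origin (TCP) lies at the centre of the arm's flange, where the gripper is bolted on; the fingertips stand 173 mm ahead of it and the grasp point (between the pads) lies 155 mm ahead of it (ctrl.finger_overhang is the distance from the TCP to the fingertips, in m); z points along the fingers, y is the direction in which the jaws open and shut (so a half turn about z gives the same grasp; the last joint's range is limited). The gripper opens to 85 mm and grips with 20 to 120 N. Pads are 22 mm wide; open, the fingers measure 114 mm over their backs; the gripper's body (76 mm by 85 mm) begins 54 mm behind the grasp point. The pads swing forward as they close: fully open they stand 13 mm farther back than shut.
Start: joints at [-1.393, 0.053, 1.613, -0, 1.476, -0.119], TCP at [0.183, -0.598, 0.405] pointing down, gripper open.
Joint ranges: [-3.01, 3.01], [-1.01, 2.22], [0.06, 2.58], [-1.02, 4.17], [0.09, 2.62], [-3.14, 3.14]. Speed limits (rad/s): [2.57, 2.57, 3.14, 3.14, 3.14, 3.14].

INTERFACE

Orientations are given as a rotation vector (axis times angle).
In Python, from station import ctrl, eyes, spotter gives the robot as it stands.
- The arm moves only by the shell command python3 -m crank 'ROWS' [FORCE]. ROWS is JSON, a list of rows, each a list of 7 numbers: the turn, a rotation vector about the tool's x, y, z in rad, then the shift along the tool's x, y, z in mm, then the closure, from -1 (fully open) to 1 (shut). A call has 1 to 8 rows; each row shifts and turns the pose as measured when the row begins, along the tool's axes as they then stand; what a row does not reach is not made up. A row lasts 1/12 s, in which the tool goes at most 41.7 mm and 7.16 degrees, less where a joint would pass 70% of its speed; a pose out of reach is approached as far as the arm can. A call is refused whole if a number of a shift passes 41.7 or a number of a turn 0.125, either way. A call with a gripper value outside its range is refused whole. The fingers move at their own pace and stop on an object; FORCE is the grip in N (left out, the last holds). Time passes only in rows, so rows that do not move let the fingers close. It gives the time, the measured TCP pose, the force and the opening at its end, in the units of the state.
- ctrl.get_obs(): the state, without advancing time (a new reading comes with each control period).
- eyes.get_image(name): name is "scene" or "side" or "wrist"; returns a dict with "image" (384x512x3 uint8, red, green, blue), "vertical_fov" (degrees; the focal length in pixels is half the picture's height over the tangent of half this angle, whatever the lens; pixels are square), "cx", "cy" (the principal point, pixels), "rvec" (rotation vector, rad) and "tvec" (3), from world to camera coordinates, as OpenCV has them; the wrist camera has in their place "mount" (4x4, takes a point from camera to tool coordinates, whose origin is the TCP and whose axes are the flange's). Camera axes: x right, y down, z forward; pixel columns grow to the right and rows downward; lengths in m; the calibration is good to about 2 mm. A picture is of the moment at which its call begins: read the wrist's pose just before it. There is no depth.
- ctrl.finish_job(): hands the job in, once; it reports no verdict.
Trained networks look in a picture, given as the dict that the camera call returned (one of the last four; its "shot" number tells which), for a name from the list of things; names that differ only in an ending like _2 or _b are one class to them, and where a whole thing is asked for, a point or a joint stands for the part that bears it (a point fixed in the world has none). Each returns a list of dicts, best first, with "confidence" (0 to 1); they miss things now and then, are a little off and sometimes report something else, mostly with a low value. They report only what shows in the picture. A call takes as long as a camera call.
- spotter.look_for(query, picture): "centre" ([x, y, z] in m, in world coordinates, good to about 4 mm: the middle of the surface that is visible of it).
- spotter.outline_of(query, picture): "region" (384x512 bool, what is visible of it).
- spotter.mark_of(query, picture): "centre" ([x, y, z] in m, in world coordinates, good to about 4 mm: a listed point, or the origin of a listed thing).
The state is a dict: "t": time; "q": joint angles; "dq": joint speeds; "effort": joint torques, N m; "tool_pos": TCP position; "tool_rot": TCP orientation; "contact_force": force on the tool from outside, world axes, zero at the start; "wrist_torque": the same for the moment, N m; "opening": finger opening in m.
Only numpy, scipy, OpenCV 4.12 (cv2) and the standard library are available. Lean on these libraries where they do the work, as an engineer would, in place of code of your own. Each camera call takes 0.05 s, during which the arm holds its last target.

## Working session

There is one attempt and no reset: what is moved stays moved. The work goes in short steps, Python scripts to look and compute and a shell command to move; the robot and the scene stay as the last step left them, time stands still between calls to the robot, and variables do not carry over. Pictures are saved under pics/ and viewed, and the job is handed in when it is done.

```bash
mkdir -p pics; ls; cat > h.py <<'E'
import numpy as np,cv2
from scipy.spatial.transform import Rotation as R
from station import ctrl,eyes,spotter
def shot(n,f=None):
    o=ctrl.get_obs();p=eyes.get_image(n)
    if f: cv2.imwrite('pics/'+f,p['image'][:,:,::-1])
    return o,p
def pose(o): return R.from_rotvec(o['tool_rot']).as_matrix(),np.array(o['tool_pos'])
E
python3 - <<'E'
from h import *
o=ctrl.get_obs();print(o)
for n in('scene','side','wrist'):
    o,p=shot(n,n+'0.png');print(n,p['image'].shape,p['vertical_fov'],p.get('tvec'),p.get('mount'))
    if n!='wrist':
        for q in('tote','tote_handle','tote_hinge','lid_edge','tote_pour','nut1_mid','valve','tape','marker','tee','carton','bin','wrench'):
            print(q,[(np.round(d['centre'],3).tolist(),round(d['confidence'],2)) for d in spotter.mark_of(q,p)[:4]])
print(ctrl.get_obs()['t'])
E
```

```text
pics
{'t': 0.0, 'q': array([-1.39299265e+00,  5.33344725e-02,  1.61428938e+00,  4.28653921e-05,
        1.47595590e+00, -1.19007892e-01]), 'dq': array([-0.00114816,  0.00078428, -0.00133086,  0.00100385, -0.00012116,
        0.00214273]), 'effort': array([ 1.92758698e-04, -3.93679798e+01, -3.70175385e+01, -8.03267562e-05,
        7.18904877e-03, -8.87378320e-06]), 'tool_pos': array([ 0.18274809, -0.59740751,  0.40347929]), 'tool_rot': array([-3.10509576e+00, -4.64220762e-01,  2.47364189e-05]), 'contact_force': array([-0.6852004 , -0.35134281,  0.09182267]), 'wrist_torque': array([-0.02236476, -0.00048376,  0.00760969]), 'opening': 0.08540062036564253}
scene (384, 512, 3) 53.88449042201623 [ 0.02839996 -0.29473383  1.42781463] None
tote [([0.625, -0.007, -0.0], 0.92)]
tote_handle [([0.504, -0.02, 0.043], 0.83)]
tote_hinge [([0.541, -0.018, 0.061], 0.9), ([0.561, 0.089, -0.002], 0.38)]
lid_edge [([0.522, -0.025, 0.235], 0.86)]
tote_pour [([0.707, 0.043, 0.003], 0.79), ([0.687, 0.1, 0.0], 0.6)]
nut1_mid [([0.575, 0.01, 0.013], 0.48)]
valve [([0.466, -0.356, -0.001], 0.61)]
tape [([0.567
[... 379 characters left out ...]
366] None
tote [([0.624, -0.013, 0.003], 0.97)]
tote_handle [([0.503, -0.019, 0.04], 0.72)]
tote_hinge [([0.538, -0.022, 0.064], 0.82)]
lid_edge []
tote_pour []
nut1_mid []
valve []
tape [([0.565, 0.093, 0.002], 0.5)]
marker []
tee []
carton [([0.627, -0.426, -0.001], 0.67)]
bin [([0.627, -0.427, -0.0], 0.91), ([0.623, -0.01, -0.001], 0.33)]
wrench [([0.325, -0.369, 0.005], 0.69)]
wrist (384, 512, 3) 59.40828418057758 None [[ 2.04892559e-04 -9.45469974e-01 -3.25709206e-01  8.47880096e-02]
 [ 9.99999813e-01  6.18539885e-06  6.11110796e-04  3.07478632e-04]
 [-5.75772267e-04 -3.25709270e-01  9.45469798e-01  3.16627176e-02]
 [ 0.00000000e+00  0.00000000e+00  0.00000000e+00  1.00000000e+00]]
1.45
```

View pics/scene0.png

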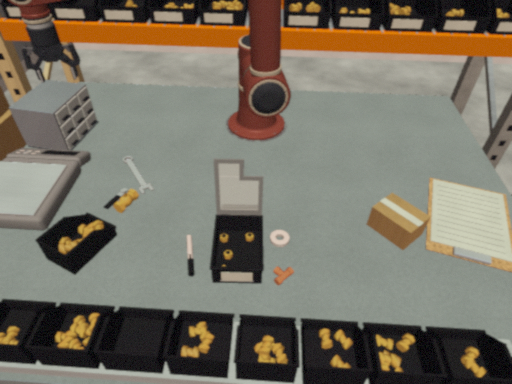

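View pics/side0.png

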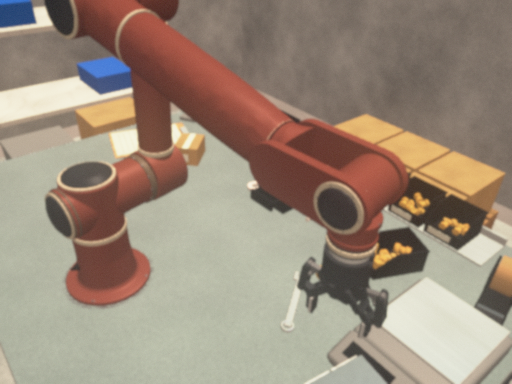

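```bash
cat >> h.py <<'E'
def plan(Rt,pt,n,g=1,Rp=None):
    """print n rows from current pose to target (linear, slerp)"""
    Rc,pc=Rp if Rp else pose(ctrl.get_obs())
    w=R.from_matrix(Rc.T@Rt).as_rotvec()/n; d=(np.array(pt)-pc)/n
    Rk=Rc.copy()
    for k in range(n):
        s=Rk.T@d*1000
        print([*np.round(w,3).tolist(),*np.round(s,1).tolist(),g]); Rk=Rk@R.from_rotvec(w).as_matrix()
def down(yaw): # tool y along tote x, tool x along tote y
    c,s=np.cos(yaw),np.sin(yaw)
    return np.array([[-s,c,0],[c,s,0],[0,0,-1.]])
E
python3 - <<'E'
from h import *
plan(down(0.06),[.41,-.03,.375],16)
E
```

```text
[0.0, -0.0, -0.083, 24.0, -29.8, 1.9, 1]
[0.0, -0.0, -0.083, 26.4, -27.7, 1.9, 1]
[0.0, -0.0, -0.083, 28.6, -25.4, 1.9, 1]
[0.0, -0.0, -0.083, 30.6, -22.9, 1.9, 1]
[0.0, -0.0, -0.083, 32.4, -20.3, 1.9, 1]
[0.0, -0.0, -0.083, 34.0, -17.5, 1.9, 1]
[0.0, -0.0, -0.083, 35.3, -14.6, 1.9, 1]
[0.0, -0.0, -0.083, 36.4, -11.6, 1.9, 1]
[0.0, -0.0, -0.083, 37.2, -8.6, 1.9, 1]
[0.0, -0.0, -0.083, 37.8, -5.4, 1.9, 1]
[0.0, -0.0, -0.083, 38.1, -2.3, 1.9, 1]
[0.0, -0.0, -0.083, 38.2, 0.9, 1.9, 1]
[0.0, -0.0, -0.083, 38.0, 4.1, 1.9, 1]
[0.0, -0.0, -0.083, 37.5, 7.2, 1.9, 1]
[0.0, -0.0, -0.083, 36.8, 10.3, 1.9, 1]
[0.0, -0.0, -0.083, 35.8, 13.4, 1.9, 1]
```

```bash
python3 - <<'E'
import cv2
i=cv2.imread('pics/scene0.png')[150:300,160:320]
cv2.imwrite('pics/sc0z.png',cv2.resize(i,None,fx=4,fy=4,interpolation=2)[:600])
E
```

```text
(no output)
```

View pics/sc0z.png

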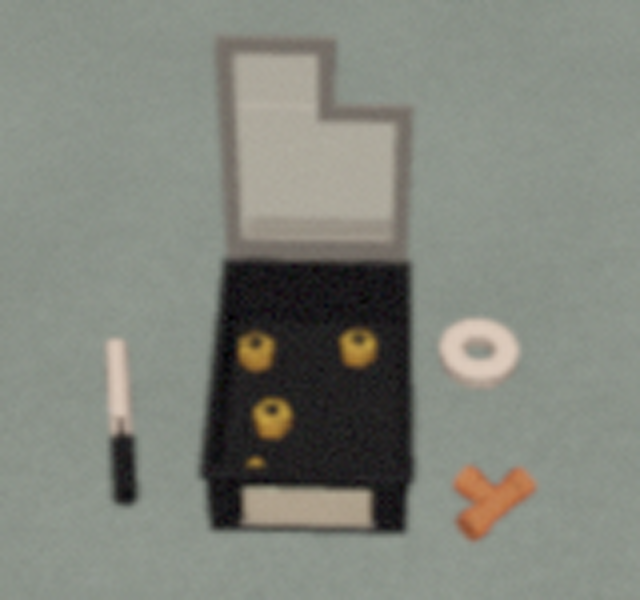

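The tote is at crop (205–412, 260–530), with the lid upright and the notch at top right (+y). The nuts show at crop (256,350), (358,347) and (272,418), and a fourth peeks over the front wall at (256,462). Moving to a spot behind the lid.

```bash
python3 -m crank '[[0,0,-0.083,24,-29.8,1.9,1],[0,0,-0.083,26.4,-27.7,1.9,1],[0,0,-0.083,28.6,-25.4,1.9,1],[0,0,-0.083,30.6,-22.9,1.9,1],[0,0,-0.083,32.4,-20.3,1.9,1],[0,0,-0.083,34,-17.5,1.9,1],[0,0,-0.083,35.3,-14.6,1.9,1],[0,0,-0.083,36.4,-11.6,1.9,1]]' 40
python3 -c "
from h import *
plan(down(0.06),[.41,-.03,.375],8)"
```

```text
t: 2.12
tool_pos: [0.2947, -0.3077, 0.3871]
tool_rot: [2.771, 1.477, -0.001]
contact_force: [0.8, -0.1, 1.0]
opening: 0.0001
[0.0, 0.0, -0.081, 36.9, -7.4, 1.5, 1]
[0.0, 0.0, -0.081, 37.3, -4.4, 1.5, 1]
[0.0, 0.0, -0.081, 37.6, -1.3, 1.5, 1]
[0.0, 0.0, -0.081, 37.5, 1.7, 1.5, 1]
[0.0, 0.0, -0.081, 37.3, 4.8, 1.5, 1]
[0.0, 0.0, -0.081, 36.8, 7.8, 1.5, 1]
[0.0, 0.0, -0.081, 36.0, 10.8, 1.5, 1]
[0.0, 0.0, -0.081, 35.0, 13.7, 1.5, 1]
```

```bash
python3 -m crank '[[0,0,-0.081,36.9,-7.4,1.5,1],[0,0,-0.081,37.3,-4.4,1.5,1],[0,0,-0.081,37.6,-1.3,1.5,1],[0,0,-0.081,37.5,1.7,1.5,1],[0,0,-0.081,37.3,4.8,1.5,1],[0,0,-0.081,36.8,7.8,1.5,1],[0,0,-0.081,36,10.8,1.5,1],[0,0,-0.081,35,13.7,1.5,1]]'
python3 - <<'E'
from h import *
print(ctrl.get_obs()['q'])
for n in('side','scene','wrist'):
    o,p=shot(n,n+'1.png')
    for q in('tote','tote_handle','tote_hinge','lid_edge'):
        print(n,q,[(np.round(d['centre'],3).tolist(),round(d['confidence'],2)) for d in spotter.mark_of(q,p)[:2]])
E
```

```text
t: 2.78
tool_pos: [0.4074, -0.0136, 0.3764]
tool_rot: [2.115, 2.306, 0.004]
contact_force: [0.4, 0.2, -0.1]
opening: -0.0001
[-0.21522498 -0.49859323  2.12582857 -0.00422486  1.50241062 -0.30118941]
side tote [([0.62, -0.015, 0.001], 0.58)]
side tote_handle [([0.498, -0.022, 0.043], 0.71)]
side tote_hinge [([0.536, -0.019, 0.062], 0.77), ([0.521, -0.022, 0.229], 0.37)]
side lid_edge [([0.518, -0.022, 0.23], 0.73)]
scene tote [([0.625, -0.008, -0.003], 0.96)]
scene tote_handle [([0.504, -0.021, 0.04], 0.87)]
scene tote_hinge [([0.542, -0.02, 0.061], 0.96)]
scene lid_edge [([0.52, -0.022, 0.231], 0.68)]
wrist tote [([0.624, -0.012, -0.001], 0.56)]
wrist tote_handle [([0.502, -0.021, 0.039], 0.96)]
wrist tote_hinge [([0.541, -0.022, 0.059], 0.86)]
wrist lid_edge []
```

View pics/side1.png

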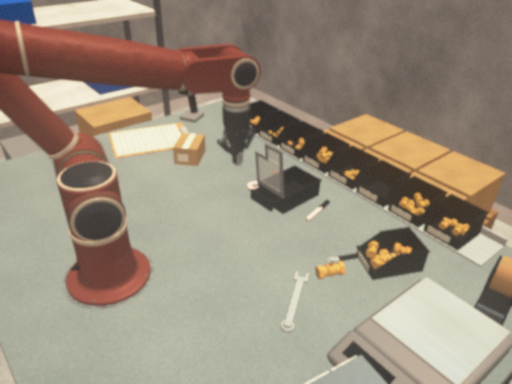

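View pics/wrist1.png

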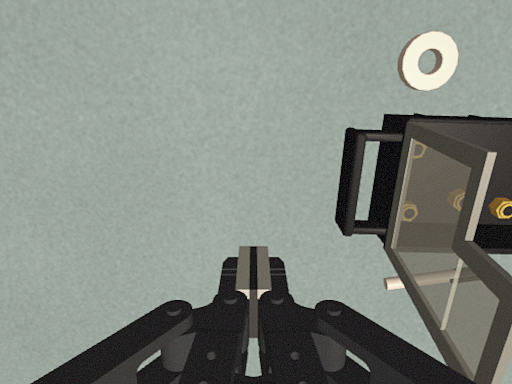

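```bash
cat >> h.py <<'E'
def ray(p,o,uv):
    h,w=p['image'].shape[:2];f=h/2/np.tan(np.radians(p['vertical_fov'])/2)
    d=np.array([(uv[0]-p['cx'])/f,(uv[1]-p['cy'])/f,1.])
    if 'mount' in p and p['mount'] is not None:
        Rt,t=pose(o);M=np.array(p['mount']);return Rt@M[:3,3]+t,Rt@M[:3,:3]@d
    Rc=R.from_rotvec(np.ravel(p['rvec'])).as_matrix();return -Rc.T@np.ravel(p['tvec']),Rc.T@d
def atz(p,o,uv,z):
    c,d=ray(p,o,uv);return c+d*(z-c[2])/d[2]
def proj(p,o,X):
    h,w=p['image'].shape[:2];f=h/2/np.tan(np.radians(p['vertical_fov'])/2)
    X=np.atleast_2d(X)
    if 'mount' in p and p['mount'] is not None:
        Rt,t=pose(o);M=np.array(p['mount']);Y=(X-t)@Rt;Y=(Y-M[:3,3])@M[:3,:3]
    else:
        Y=X@R.from_rotvec(np.ravel(p['rvec'])).as_matrix().T+np.ravel(p['tvec'])
    return np.c_[f*Y[:,0]/Y[:,2]+p['cx'],f*Y[:,1]/Y[:,2]+p['cy']]
E
python3 - <<'E'
from h import *
o,p=shot('wrist','wrist2.png')
print(o['tool_pos'],o['tool_rot'],down(0.06))
T=np.array([.6235,-.011,0])
for yaw in(0,.05,.1):
    A=R.from_euler('z',yaw).as_matrix()
    L=[[-.129,-.049,.06],[-.129,.049,.06],[-.119,-.049,.06],[-.119,.049,.06],[-.085,-.06,.062],[-.085,.06,.062]]
    print(yaw,np.round(proj(p,o,np.array(L)@A.T+T)).tolist())
i=cv2.imread('pics/wrist2.png')[100:300,320:512];cv2.imwrite('pics/w2z.png',cv2.resize(i,None,fx=3,fy=3))
E
```

```text
[ 0.40728414 -0.01610778  0.37604075] [2.12267032 2.30124898 0.00247118] [[-0.05996401  0.99820054  0.        ]
 [ 0.99820054  0.05996401  0.        ]
 [ 0.          0.         -1.        ]]
0 [[339.0, 229.0], [358.0, 122.0], [349.0, 230.0], [370.0, 123.0], [384.0, 244.0], [414.0, 113.0]]
0.05 [[340.0, 235.0], [354.0, 130.0], [351.0, 235.0], [366.0, 130.0], [386.0, 248.0], [410.0, 118.0]]
0.1 [[342.0, 241.0], [350.0, 137.0], [353.0, 241.0], [362.0, 137.0], [389.0, 252.0], [405.0, 124.0]]
```

View pics/w2z.png

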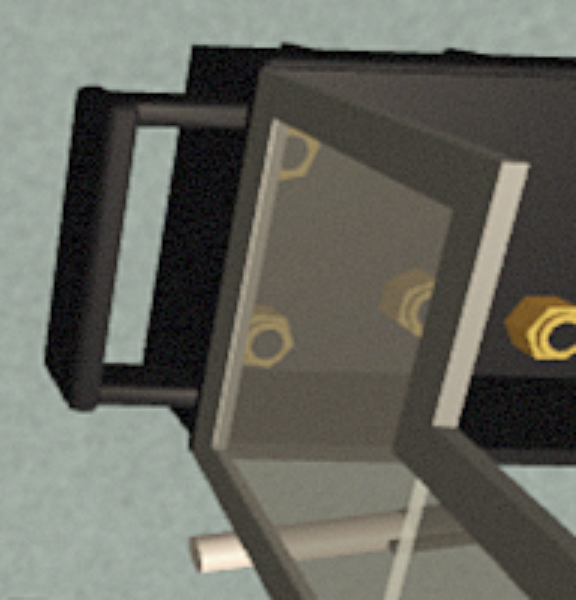

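```bash
python3 -m crank '[[0,0,0.008,-8,28,4,1],[0,0,0.008,-8,28,5,1],[0,0,0,-8,22,4,1],[0,0,0,0,12,0,1],[0,0,0,0,0,0,1]]'
cat >> h.py <<'E'
H=np.array([.5387,-.0165,.0625]);YAW=.065
def rel(o=None):
    o=o or ctrl.get_obs();d=np.array(o['tool_pos'])-H
    c,s=np.cos(YAW),np.sin(YAW)
    return np.round([1000*(c*d[0]+s*d[1]),1000*(-s*d[0]+c*d[1]),1000*(d[2]-.173)],1), np.round(R.from_matrix(down(YAW).T@pose(o)[0]).as_rotvec(),3), np.round(o['contact_force'],1),round(o['t'],2)
E
python3 - <<'E'
from h import *
print(rel())
o,p=shot('side','side3.png')
c=proj(p,o,[[.55,-.02,.1]])[0].astype(int);print(c)
i=p['image'][c[1]-75:c[1]+75,c[0]-80:c[0]+80,::-1];cv2.imwrite('pics/s3z.png',cv2.resize(i,None,fx=4,fy=4))
E
```

```text
t: 4.0
tool_pos: [0.5018, -0.0344, 0.3648]
tool_rot: [2.14, 2.28, 0.006]
contact_force: [-1.2, 0.3, 1.8]
opening: -0.0002
(array([-38. , -15.5, 129.3]), array([-0.013, -0.008,  0.002]), array([-1.2,  0.3,  1.8]), 4.0)
[274 179]
```

View pics/s3z.png

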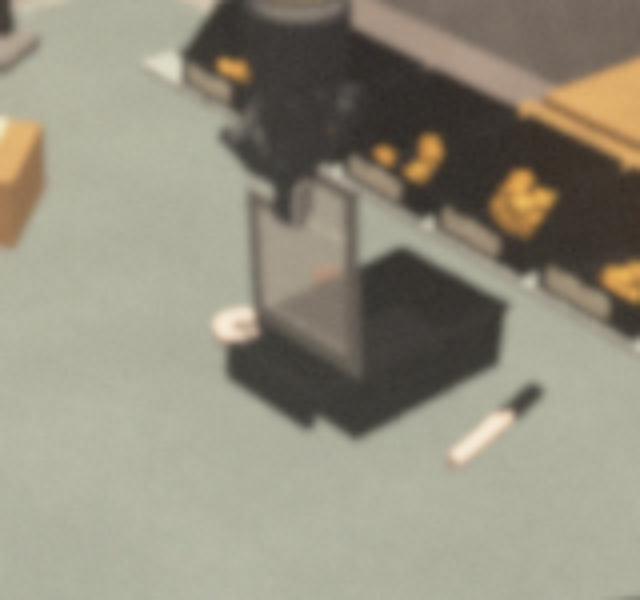

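The finger stands just behind the lid at crop (290,200), and the gripper body is above the lid's top edge. Starting the push.

```bash
python3 -m crank '[[0,0,0,0,6,0,1],[0,0,0,0,7,0,1],[0,0,0,0,7,0,1],[0,0,0,0,7,0,1],[0,0,0,0,7,1,1],[0,0,0,0,7,1,1]]'
python3 -c "
from h import *
print(rel())"
```

```text
t: 4.55
tool_pos: [0.5426, -0.0312, 0.3646]
tool_rot: [2.139, 2.279, 0.005]
contact_force: [-0.8, 0.6, 0.6]
opening: 0.0001
(array([  3. , -14.9, 129.1]), array([-0.014, -0.009,  0.001]), array([-0.8,  0.6,  0.6]), 4.55)
```

```bash
python3 -m crank '[[0,0,0,0,8,1,1],[0,0,0,0,8,1,1],[0,0,0,0,8,2,1],[0,0,0,0,8,3,1],[0,0,0,0,8,3,1],[0,0,0,0,8,4,1]]'
python3 -c "
from h import *
print(rel())
o,p=shot('side','side4.png')
print([(np.round(d['centre'],3).tolist(),round(d['confidence'],2)) for d in spotter.mark_of('lid_edge',p)[:2]])
c=proj(p,o,[[.55,-.02,.1]])[0].astype(int)
i=p['image'][c[1]-75:c[1]+75,c[0]-80:c[0]+80,::-1];cv2.imwrite('pics/s4z.png',cv2.resize(i,None,fx=4,fy=4))
"
```

```text
t: 5.05
tool_pos: [0.5957, -0.0276, 0.3488]
tool_rot: [2.139, 2.281, 0.004]
contact_force: [-0.4, 0.0, 0.2]
opening: 0.0002
(array([ 56.2, -14.7, 113.3]), array([-0.012, -0.009,  0.001]), array([-0.4,  0. ,  0.2]), 5.05)
[([0.626, -0.018, 0.207], 0.67), ([0.631, -0.139, -0.001], 0.3)]
```

View pics/s4z.png

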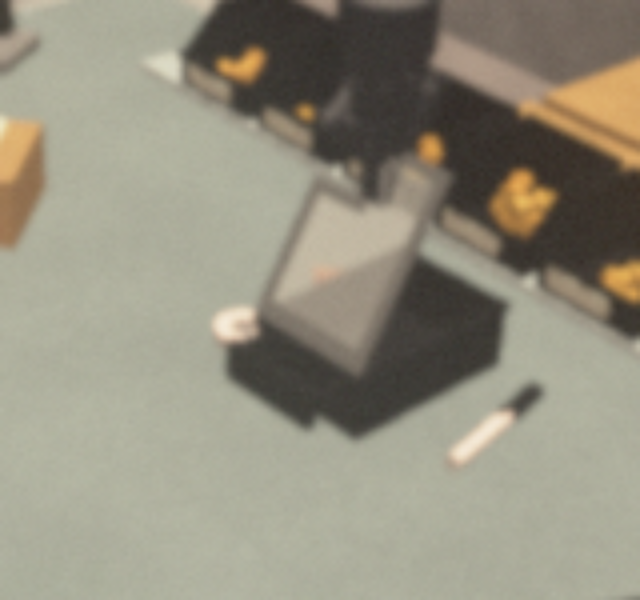

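```bash
python3 -m crank '[[0,0,0,0,6,4,1],[0,0,0,0,6,4.5,1],[0,0,0,0,6,5,1],[0,0,0,0,6,5.5,1],[0,0,0,0,6,6,1],[0,0,0,0,5.5,6.5,1],[0,0,0,0,5,7,1],[0,0,0,0,5,7,1]]'
python3 -c "
from h import *
print(rel())"
```

```text
t: 5.82
tool_pos: [0.6457, -0.0248, 0.2996]
tool_rot: [2.139, 2.281, 0.004]
contact_force: [-1.1, -0.2, -0.5]
opening: 0.0
(array([106.3, -15.2,  64.1]), array([-0.012, -0.009,  0.001]), array([-1.1, -0.2, -0.5]), 5.82)
```

```bash
python3 -m crank '[[0,0,0,0,3,5,1],[0,0,0,0,2,5,1],[0,0,0,0,1,5,1],[0,0,0,0,1,5,1],[0,0,0,0,0,5,1],[0,0,0,0,0,5,1],[0,0,0,0,0,5,1],[0,0,0,0,0,4,1]]'
python3 -c "
from h import *
print(rel())
o,p=shot('side','side5.png')
print([(np.round(d['centre'],3).tolist(),round(d['confidence'],2)) for d in spotter.mark_of('lid_edge',p)[:2]])
c=proj(p,o,[[.6,-.02,.1]])[0].astype(int)
i=p['image'][c[1]-75:c[1]+75,c[0]-80:c[0]+80,::-1];cv2.imwrite('pics/s5z.png',cv2.resize(i,None,fx=4,fy=4))
"
```

```text
t: 6.48
tool_pos: [0.6547, -0.0245, 0.2552]
tool_rot: [2.14, 2.281, 0.004]
contact_force: [0.5, 0.1, 0.1]
opening: 0.0002
(array([115.2, -15.5,  19.7]), array([-0.011, -0.008,  0.001]), array([0.5, 0.1, 0.1]), 6.48)
[([0.707, -0.016, 0.088], 0.88), ([0.504, 0.413, -0.0], 0.38)]
```

View pics/s5z.png

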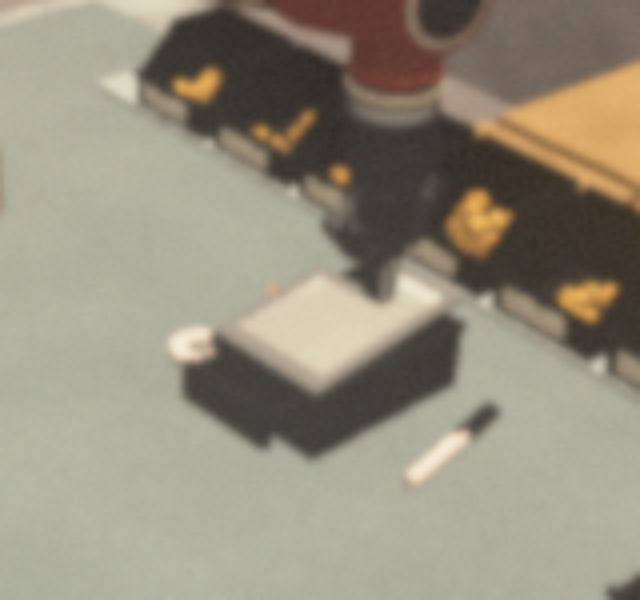

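```bash
python3 -m crank '[[0,0,0,0,0,2,1],[0,0,0,0,0,2,1],[0,0,0,0,0,2,1],[0,0,0,0,0,2,1],[0,0,0,0,0,1.5,1],[0,0,0,0,0,1.5,1]]'
python3 -c "
from h import *
print(rel())"
python3 -m crank '[[0,0,0,0,0,1,1],[0,0,0,0,0,1,1],[0,0,0,0,0,1,1]]'
python3 -c "
from h import *
print(rel())"
```

```text
t: 7.08
tool_pos: [0.6549, -0.0246, 0.2444]
tool_rot: [2.139, 2.281, 0.005]
contact_force: [-0.4, -0.5, 0.8]
opening: -0.0001
(array([115.4, -15.6,   8.9]), array([-0.012, -0.008,  0.001]), array([-0.4, -0.5,  0.8]), 7.08)
t: 7.33
tool_pos: [0.655, -0.0246, 0.2411]
tool_rot: [2.139, 2.281, 0.005]
contact_force: [0.5, -0.0, -0.1]
opening: 0.0001
(array([115.5, -15.6,   5.6]), array([-0.013, -0.008,  0.001]), array([ 0.5, -0. , -0.1]), 7.33)
```

```bash
for i in 1 2 3 4 5; do python3 -m crank '[[0,0,0,0,0,0.8,1]]' | grep -E "pos|force"; done
```

```text
tool_pos: [0.655, -0.0246, 0.2402]
contact_force: [-0.6, 0.2, 1.0]
tool_pos: [0.6552, -0.0246, 0.2399]
contact_force: [-3.5, -0.0, 5.0]
tool_pos: [0.6553, -0.0246, 0.2399]
contact_force: [-1.7, -0.1, 5.9]
tool_pos: [0.6556, -0.0247, 0.2399]
contact_force: [-1.5, 0.5, 3.9]
tool_pos: [0.6558, -0.0247, 0.2399]
contact_force: [-2.0, 0.9, 5.3]
```

```bash
python3 -m crank '[[0,0,0,0,0,-15,1],[0.006,0.004,0,0,0,-30,1],[0.006,0.004,0,0,-15,-35,0.15],[0,0,0,4,-35,-30,0.15],[0,0,0,4,-40,0,0.15],[0,0,0,4,-40,0,0.15],[0,0,0,4,-25,0,0.15],[0,0,0,0,0,0,0.15]]'
python3 -c "
from h import *
print(rel())
for n in('side','wrist','scene'):
  o,p=shot(n,n+'6.png')
  for q in ('lid_edge','tote_handle','tote_hinge','tote'):
    print(n,q,[(np.round(d['centre'],3).tolist(),round(d['confidence'],2)) for d in spotter.mark_of(q,p)[:2]])
"
```

```text
t: 8.42
tool_pos: [0.497, -0.0183, 0.3548]
tool_rot: [2.146, 2.288, 0.003]
contact_force: [0.6, -0.1, -0.1]
opening: 0.0363
(array([-41.7,   0.9, 119.3]), array([-0.005, -0.002,  0.001]), array([ 0.6, -0.1, -0.1]), 8.42)
side lid_edge []
side tote_handle [([0.503, -0.02, 0.039], 0.65), ([0.71, -0.014, 0.064], 0.59)]
side tote_hinge [([0.54, -0.021, 0.062], 0.74)]
side tote [([0.622, -0.013, 0.002], 0.66)]
wrist lid_edge [([0.713, -0.014, 0.064], 0.97), ([0.706, 0.048, 0.007], 0.53)]
wrist tote_handle [([0.502, -0.022, 0.042], 0.61)]
wrist tote_hinge [([0.539, -0.02, 0.062], 0.58)]
wrist tote [([0.625, -0.012, -0.002], 0.79)]
scene lid_edge [([0.712, -0.01, 0.066], 0.92), ([0.565, 0.092, 0.0], 0.56)]
scene tote_handle [([0.5, -0.021, 0.042], 0.59)]
scene tote_hinge [([0.542, -0.02, 0.06], 0.92)]
scene tote [([0.626, -0.011, -0.003], 0.89)]
```

View pics/wrist6.png

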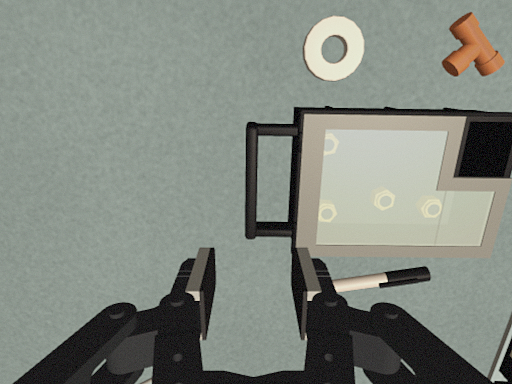

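View pics/side6.png

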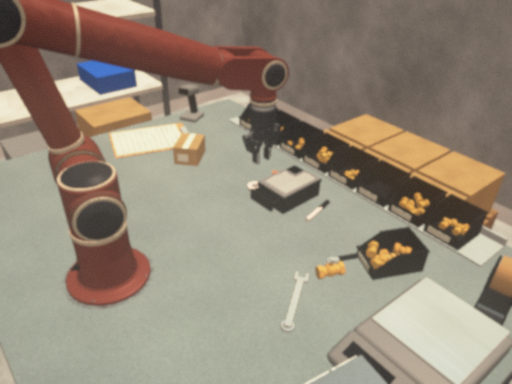

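View pics/scene6.png

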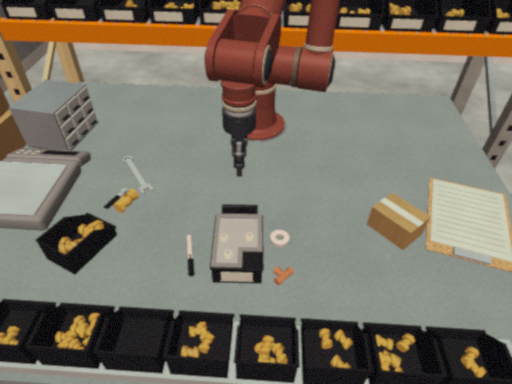

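The lid is closed: its edge reads z≈0.065, and only the corner at wrist (485,150) is open. The handle plate is at wrist (247–258, 125–238), and all four nuts show through the panes.

```bash
python3 -c "
from h import *
o,p=shot('wrist','wrist7.png')
c,s=np.cos(YAW),np.sin(YAW)
def tu(x):
  d=x-H; return np.round([1000*(c*d[0]+s*d[1]),1000*(-s*d[0]+c*d[1])],1)
for uv in [(248,125),(258,125),(247,237),(257,237),(247,182),(257,182)]: print(uv,tu(atz(p,o,uv,.06)))
for uv in [(297,110),(296,256),(511,112),(497,256)]: print(uv,tu(atz(p,o,uv,.066)))
i=p['image'][90:270,200:400,::-1];cv2.imwrite('pics/w7z.png',cv2.resize(i,None,fx=3,fy=3))
print(rel())
"
```

```text
(248, 125) [-39.8  49.2]
(258, 125) [-32.1  49.2]
(247, 237) [-41.2 -46.4]
(257, 237) [-32.5 -46.5]
(247, 182) [-40.8   3.2]
(257, 182) [-32.7   3.2]
(297, 110) [-3.3 60.9]
(296, 256) [  1.1 -61.7]
(511, 112) [156.7  59.3]
(497, 256) [175.1 -62.3]
(array([-3.83e+01,  1.00e-01,  1.19e+02]), array([-0.005, -0.002,  0.001]), array([-0.5,  0.3, -0.3]), 9.22)
```

View pics/w7z.png

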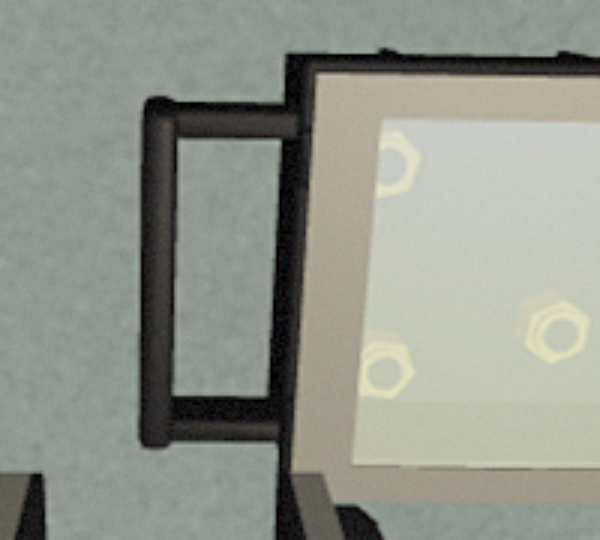

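```bash
python3 -m crank '[[0.005,0.002,0,0.5,0.7,30,0.42],[0,0,0,0.5,0.7,36,0.42],[0,0,0,0,0,26,0.42],[0,0,0,0,0,0,0.42],[0,0,0,0,0,0,0.42]]'
python3 -c "
from h import *
print(rel())
o,p=shot('wrist','wrist8.png')
for n in('side','scene'):
  o,p=shot(n)
  c=proj(p,o,[[.52,-.02,.1]])[0].astype(int)
  i=p['image'][c[1]-60:c[1]+60,c[0]-60:c[0]+60,::-1];cv2.imwrite('pics/'+n+'8z.png',cv2.resize(i,None,fx=4,fy=4,interpolation=2))
"
```

```text
t: 9.63
tool_pos: [0.5038, -0.0181, 0.2636]
tool_rot: [2.144, 2.287, 0.007]
contact_force: [-0.3, 0.1, 0.9]
opening: 0.0247
(array([-34.9,   0.6,  28.1]), array([-0.008, -0.002,  0.001]), array([-0.3,  0.1,  0.9]), 9.63)
```

View pics/wrist8.png

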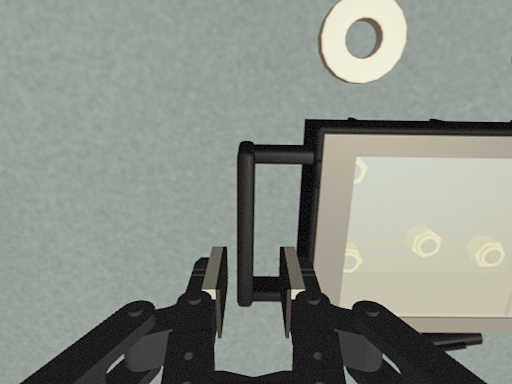

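View pics/side8z.png

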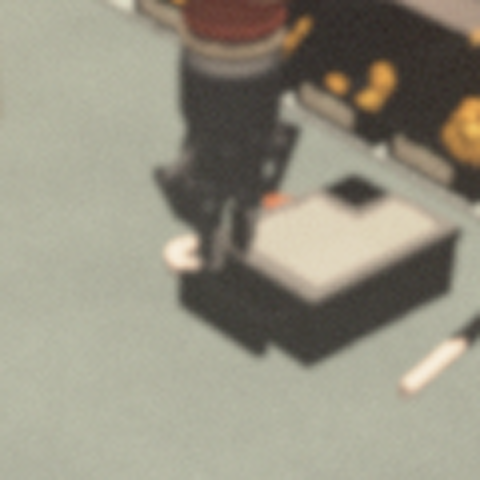

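```bash
python3 -c "
from h import *
o,p=shot('wrist')
c,s=np.cos(YAW),np.sin(YAW)
def tu(x):
  d=x-H; return np.round([1000*(c*d[0]+s*d[1]),1000*(-s*d[0]+c*d[1])],1)
for r in (170,220,260): 
  print(p['image'][r,230:262].sum(1).tolist())
for uv in [(238,150),(254,150),(238,200),(254,200),(238,300),(253,300)]: print(uv,tu(atz(p,o,uv,.06)))
print(rel())
"
```

```text
[481, 489, 478, 475, 468, 330, 22, 88, 100, 138, 101, 98, 147, 144, 175, 185, 196, 216, 195, 184, 149, 116, 54, 308, 467, 480, 473, 458, 465, 462, 478, 473]
[462, 463, 461, 466, 475, 370, 57, 87, 99, 104, 109, 128, 139, 168, 181, 184, 177, 208, 190, 157, 143, 57, 229, 437, 486, 474, 470, 470, 470, 474, 468, 460]
[458, 461, 457, 469, 479, 362, 69, 70, 120, 105, 108, 115, 144, 143, 136, 153, 155, 146, 167, 150, 105, 97, 392, 473, 438, 440, 448, 455, 455, 465, 467, 464]
(238, 150) [-38.9  48.3]
(254, 150) [-30.6  48.3]
(238, 200) [-39.4  20.5]
(254, 200) [-30.6  20.5]
(238, 300) [-40.4 -44.7]
(253, 300) [-31.2 -44.8]
(array([-34.2,   0.5,  30.4]), array([-0.012, -0.003,  0.001]), array([0.4, 0. , 0.5]), 9.83)
```

```bash
python3 -m crank '[[0.012,0.003,0,0,-2,6,0.42],[0,0,0,0,0,14,0.42],[0,0,0,0,0,14,0.42],[0,0,0,0,0,0,0.42]]'
python3 -c "
from h import *
print(rel())
shot('wrist','wrist9.png')"
```

```text
t: 10.17
tool_pos: [0.5052, -0.019, 0.2376]
tool_rot: [2.142, 2.284, 0.01]
contact_force: [0.0, 0.2, -0.7]
opening: 0.0251
(array([-33.5,  -0.3,   2.1]), array([-0.011, -0.003,  0.001]), array([ 0. ,  0.2, -0.7]), 10.17)
```

View pics/wrist9.png

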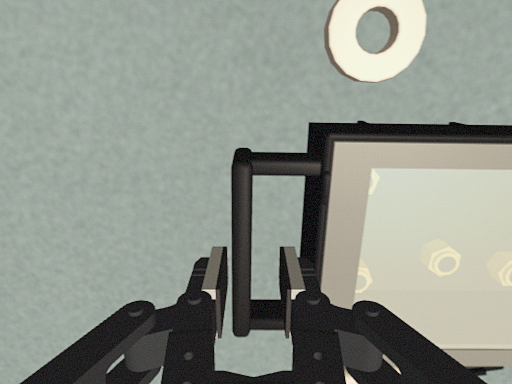

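```bash
python3 -m crank '[[0.012,0.003,0,0.5,-4,0,0.42],[0,0,0,0,0,0,0.42]]'
python3 -c "
from h import *
print(rel())
o,p=shot('wrist','wrist10.png');print(rel());print(p['image'][230,225:260].sum(1).tolist())"
```

```text
t: 10.38
tool_pos: [0.5022, -0.0189, 0.2409]
tool_rot: [2.147, 2.29, 0.002]
contact_force: [-0.0, 0.1, -0.5]
opening: 0.0248
(array([-36.6,  -0. ,   5.4]), array([-0.002, -0.001,  0.001]), array([-0. ,  0.1, -0.5]), 10.38)
(array([-36.1,  -0.1,   5.9]), array([-0.004, -0.001,  0.001]), array([-0.1, -0.6,  1. ]), 10.43)
[464, 477, 475, 482, 471, 473, 474, 479, 486, 467, 493, 479, 482, 487, 488, 480, 358, 90, 87, 98, 118, 123, 128, 136, 153, 156, 175, 186, 186, 199, 200, 191, 189, 150, 105]
```

```bash
python3 -m crank '[[0.002,0.001,0,0,-2,15,0.42],[0.002,0,0,0,-1,15,0.42],[0.002,0,0,0,-1,10,0.42]]'
python3 -c "
from h import *
print(rel())
o,p=shot('wrist','wrist11.png')
print(rel())"
```

```text
t: 10.68
tool_pos: [0.5016, -0.0198, 0.2066]
tool_rot: [2.142, 2.285, 0.008]
contact_force: [0.1, -0.4, -0.7]
opening: 0.0249
(array([-37.3,  -0.9, -28.9]), array([-0.01 , -0.003,  0.   ]), array([ 0.1, -0.4, -0.7]), 10.68)
(array([-38.2,  -0.6, -30.9]), array([-0.006, -0.002,  0.   ]), array([-2. ,  0.2, -1.1]), 10.73)
```

View pics/wrist11.png

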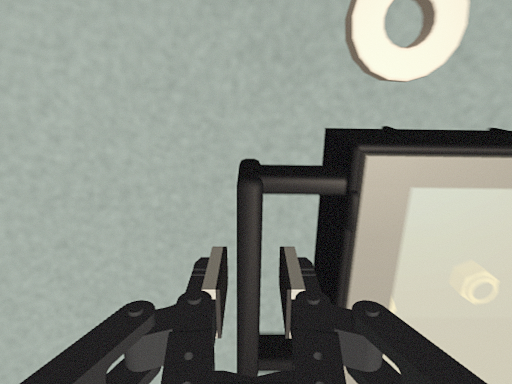

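The plate lies between the pads, at wrist column 250 against a pad middle of 254. A little lower, then close.

```bash
python3 -m crank '[[0.006,0.002,0,0.5,-1,6,0.42],[0,0,0,0,0,0,0.42]]'
python3 -c "
from h import *
print(rel())
shot('wrist');print(rel())"
```

```text
t: 10.9
tool_pos: [0.4994, -0.0192, 0.1982]
tool_rot: [-2.148, -2.292, 0.001]
contact_force: [-0.1, -0.5, -0.2]
opening: 0.0249
(array([-39.4,  -0.1, -37.3]), array([ 0.001, -0.   ,  0.001]), array([-0.1, -0.5, -0.2]), 10.9)
(array([-38.8,  -0.3, -36.4]), array([-0.001, -0.001,  0.   ]), array([0.2, 0.2, 0.1]), 10.95)
```

```bash
python3 -m crank '[[0,0,0,0,1.5,0,0.55],[0,0,0,0,0,0,0.62],[0,0,0,0,0,0,0.7]]' 30
python3 -m crank '[[0,0,0,0,0,0,0.8],[0,0,0,0,0,0,1],[0,0,0,0,0,0,1]]' 60
python3 -m crank '[[0,0,0,0,0,0,1],[0,0,0,0,0,0,1]]' 90
python3 -c "
from h import *
print(rel())"
```

```text
t: 11.2
tool_pos: [0.5024, -0.0193, 0.2007]
tool_rot: [2.146, 2.29, 0.002]
contact_force: [-1.1, 0.5, -1.2]
opening: 0.0129
t: 11.45
tool_pos: [0.5024, -0.0192, 0.2009]
tool_rot: [2.146, 2.29, 0.002]
contact_force: [0.9, -0.3, -1.2]
opening: 0.0095
t: 11.62
tool_pos: [0.5024, -0.0193, 0.2009]
tool_rot: [2.146, 2.29, 0.002]
contact_force: [0.6, 0.5, -0.8]
opening: 0.0085
(array([-36.4,  -0.4, -34.6]), array([-0.003, -0.001,  0.   ]), array([ 0.6,  0.5, -0.8]), 11.62)
```

```bash
python3 -m crank '[[0,0,0,0,0,-3,1],[0,0,0,0,0,-6,1],[0,0,0,0,0,-9,1],[0,0,0,0,0,-12,1],[0,0,0,0,0,-14,1],[0,0,0,0,0,-14,1],[0,0,0,0,0,-14,1],[0,0,0,0,0,-10,1]]'
python3 -c "
from h import *
print(rel())
o,p=shot('side','side12.png')
o,p=shot('wrist','wrist12.png')"
```

```text
t: 12.28
tool_pos: [0.4986, -0.0185, 0.2833]
tool_rot: [-2.141, -2.285, 0.012]
contact_force: [-0.6, -0.5, -2.8]
opening: 0.0088
(array([-40.1,   0.6,  47.8]), array([ 0.013,  0.003, -0.   ]), array([-0.6, -0.5, -2.8]), 12.28)
```

View pics/side12.png

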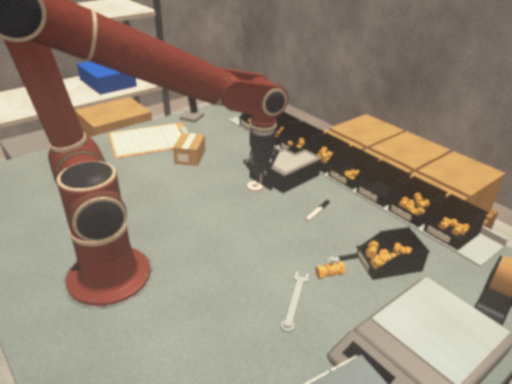

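View pics/wrist12.png

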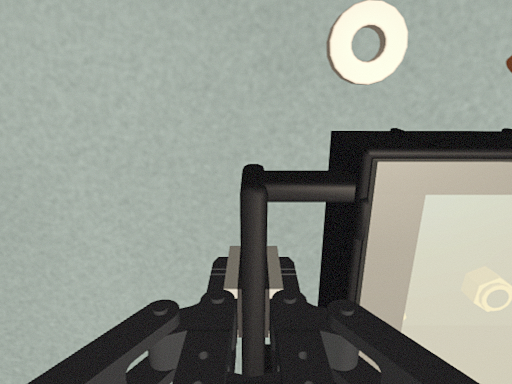

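```bash
python3 -m crank '[[0,0,0,0,0,-8,1],[0,0,0,0,2,-14,1],[0,0,0,0,2,-20,1],[0,0,0,0,2,-24,1],[0,0,0,0,2,-24,1],[0,0,0,0,2,-24,1],[0,0,0,0,2,-20,1],[0,0,0,0,0,-12,1]]' 110
python3 -c "
from h import *
o=ctrl.get_obs();print(rel(o),o['q'].round(2),o['opening'])"
```

```text
t: 13.05
tool_pos: [0.5107, -0.0176, 0.426]
tool_rot: [-2.129, -2.272, 0.03]
contact_force: [0.2, -0.8, -3.3]
opening: 0.0084
(array([-28. ,   0.8, 190.5]), array([0.033, 0.007, 0.   ]), array([ 0.2, -0.8, -3.3]), 13.05) [-0.18 -0.23  1.84 -0.    1.56 -0.24] 0.00842890669412934
```

```bash
python3 -m crank '[[0.025,-0.025,0,3.9,3.9,-3,1],[0.025,-0.025,0,3.9,3.9,-3,1],[0.025,-0.025,0,3.9,3.9,-3,1],[0.025,-0.025,0,3.9,3.9,-3,1],[0.025,-0.025,0,3.9,3.9,-3,1],[0.025,-0.025,0,3.9,3.9,-3,1],[0.025,-0.025,0,3.9,3.9,-3,1],[0.025,-0.025,0,3.9,3.9,-3,1]]'
python3 -c "
from h import *
o=ctrl.get_obs();print(rel(o),o['q'].round(2),o['opening'])
o,p=shot('scene','scene13.png')
c=proj(p,o,[[.6,-.02,.25]])[0].astype(int);print(c)
i=p['image'][max(0,c[1]-75):c[1]+75,c[0]-90:c[0]+90,::-1];cv2.imwrite('pics/sc13z.png',cv2.resize(i,None,fx=4,fy=4,interpolation=2))"
```

```text
t: 13.72
tool_pos: [0.5421, 0.018, 0.443]
tool_rot: [-2.103, -2.25, 0.489]
contact_force: [-0.7, -0.1, -3.6]
opening: 0.0086
(array([  5.6,  34.2, 207.5]), array([ 0.245, -0.199, -0.002]), array([-0.7, -0.1, -3.6]), 13.72) [-0.06 -0.1   1.71 -0.23  1.75 -0.14] 0.00855240264410374
[234 174]
```

View pics/sc13z.png

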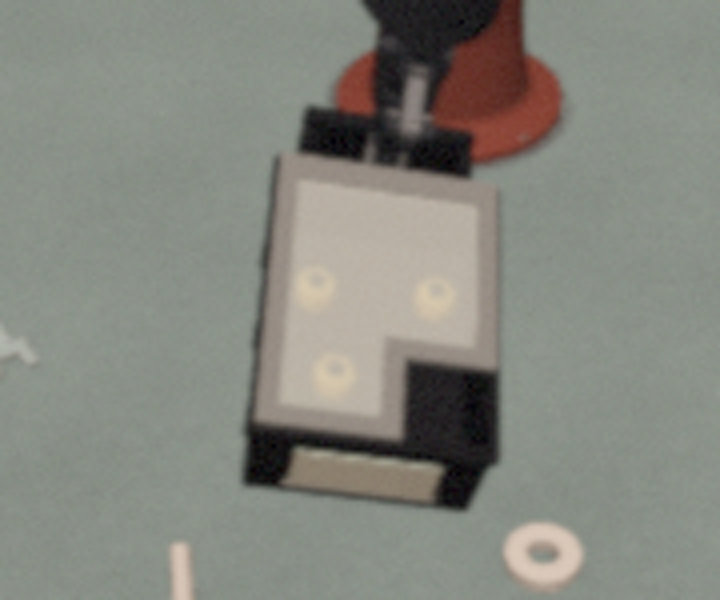

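```bash
python3 -m crank '[[0.025,-0.025,0,3.9,3.9,-3,1],[0.025,-0.025,0,3.9,3.9,-3,1],[0.025,-0.025,0,3.9,3.9,-3,1],[0.025,-0.025,0,3.9,3.9,-3,1],[0.02,-0.025,0,3.9,3.5,-3,1],[0.02,-0.025,0,3.9,3.1,-3,1],[0.02,-0.025,0,3.9,3.1,-3,1],[0,0,0,0,0,0,1]]'
cat >> h.py <<'E'
def look(tag):
    o=ctrl.get_obs();print(rel(o),o['q'].round(2),round(o['opening'],4))
    Rt,t=pose(o);D=Rt@down(0).T; print('toteaxes z-comp (x,y,z)',np.round(D[2],3))
    gp=t+Rt@[0,0,.155]
    o,p=shot('scene');c=proj(p,o,gp+D@[.12,0,0])[0].astype(int)
    a=max(0,c[1]-75);i=p['image'][a:a+150,c[0]-90:c[0]+90,::-1];cv2.imwrite(f'pics/sc{tag}z.png',cv2.resize(i,None,fx=4,fy=4,interpolation=2));return o,p,D,gp
E
python3 -c "
from h import *
look(14)"
```

```text
t: 14.43
tool_pos: [0.5707, 0.0534, 0.4413]
tool_rot: [-2.039, -2.209, 0.874]
contact_force: [-1.1, -0.3, -4.0]
opening: 0.0086
(array([ 36.5,  67.7, 205.8]), array([ 0.421, -0.378, -0.015]), array([-1.1, -0.3, -4. ]), 14.43) [ 0.03  0.02  1.61 -0.41  1.91 -0.1 ] 0.0086
toteaxes z-comp (x,y,z) [-0.402 -0.355  0.844]
```

View pics/sc14z.png

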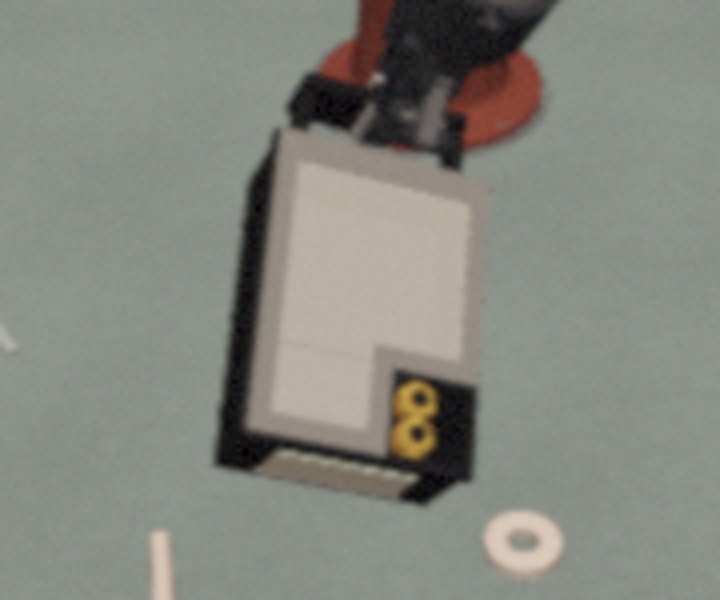

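```bash
python3 -m crank '[[0,0,0,0,0,0,1],[0,0,0,0,0,0,1],[0,0,0,0,0,0,1]]'
cat >> h.py <<'E'
def totepose(D,gp): # grasp at plate centre, approx z .045
    return gp-D@np.array([-.124,0,.045])
E
python3 - <<'E'
from h import *
o,p,D,gp=look(15);T=totepose(D,gp)
pts=[[.081,.056,.004],[.071,.046,.011],[.050,.046,.011],[.071,.025,.011],[.05,.025,.011],[.085,.06,.064],[.037,.012,.064],[.037,.06,.064],[.085,.012,.064],[.085,-.06,.064]]
uv=proj(p,o,np.array(pts)@D.T+T)
c=proj(p,o,gp+D@[.12,0,0])[0].astype(int);print(np.round((uv-[c[0]-90,max(0,c[1]-75)])*4))
for n in('scene','side','wrist'):
    o,p=shot(n,n+'15.png')
    for q in('nut1_mid','tote_pour','lid_edge'):
        print(n,q,[(np.round((np.array(d['centre'])-T)@D,3).tolist(),round(d['confidence'],2)) for d in spotter.mark_of(q,p)[:5]])
E
```

```text
t: 14.73
tool_pos: [0.5704, 0.053, 0.4411]
tool_rot: [-2.039, -2.209, 0.871]
contact_force: [0.8, -0.2, -3.6]
opening: 0.0085
(array([ 36.2,  67.3, 205.6]), array([ 0.42 , -0.377, -0.015]), array([ 0.8, -0.2, -3.6]), 14.73) [ 0.03  0.02  1.61 -0.41  1.91 -0.11] 0.0085
toteaxes z-comp (x,y,z) [-0.401 -0.354  0.845]
[[419. 495.]
 [408. 471.]
 [410. 435.]
 [372. 464.]
 [374. 427.]
 [470. 472.]
 [389. 366.]
 [475. 385.]
 [383. 455.]
 [244. 427.]]
scene nut1_mid [([0.034, 0.046, 0.009], 0.5)]
scene tote_pour [([0.085, 0.053, 0.001], 0.55)]
scene lid_edge [([0.085, -0.003, 0.063], 0.73)]
side nut1_mid []
side tote_pour [([0.081, 0.057, 0.001], 0.93), ([0.159, 0.183, -0.109], 0.71)]
side lid_edge []
wrist nut1_mid []
wrist tote_pour []
wrist lid_edge []
```

View pics/sc15z.png

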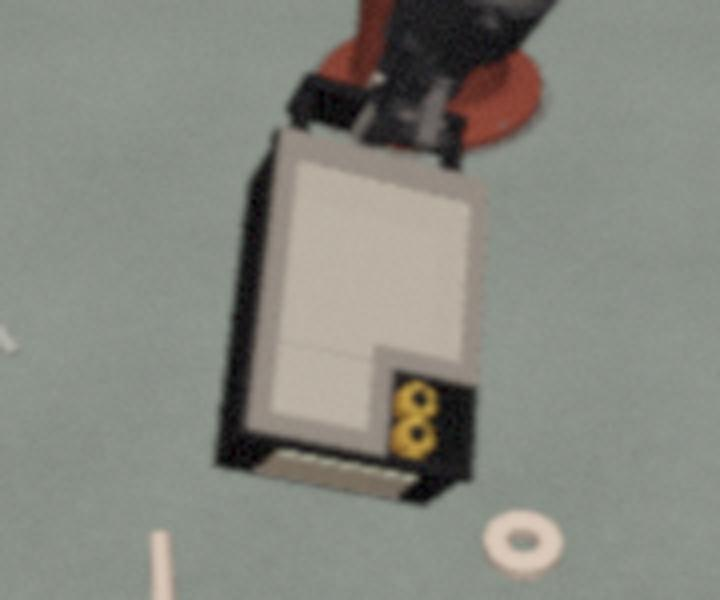

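View pics/wrist15.png

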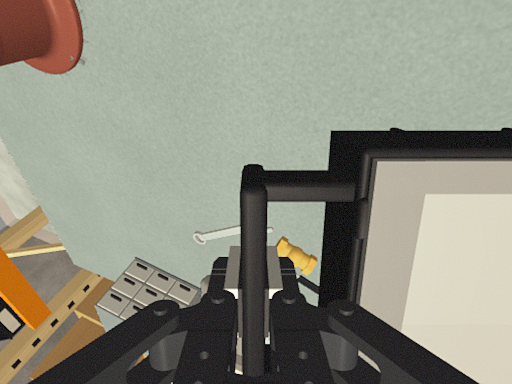

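View pics/side15.png

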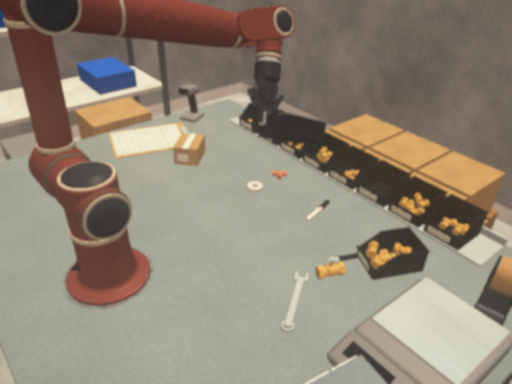

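```bash
python3 - <<'E'
from h import *
o,p,D,gp=look(15);T=totepose(D,gp)
c=proj(p,o,gp+D@[.12,0,0])[0].astype(int);off=np.array([c[0]-90,max(0,c[1]-75)])
C,_=ray(p,o,(256,192));print('cam',C,'tote',T, 'cam in tote',(C-T)@D)
for uv in [(418,398),(416,433)]:
    C,d=ray(p,o,np.array(uv)/4+off);C2=(C-T)@D;d2=d@D
    print((C2+d2*(.019-C2[2])/d2[2]).round(4))
im=p['image'][:,:,::-1]
x,y=off+[90,85];cv2.imwrite('pics/zz.png',cv2.resize(im[y-10:y+45,x-20:x+50],None,fx=10,fy=10,interpolation=2))
o,p=shot('side');C,_=ray(p,o,(256,192));print('side in tote',(C-T)@D,C)
E
```

```text
(array([ 36.3,  67.5, 205.6]), array([ 0.42 , -0.377, -0.015]), array([-0. , -0.3, -3.6]), 15.38) [ 0.03  0.02  1.61 -0.41  1.91 -0.11] 0.0082
toteaxes z-comp (x,y,z) [-0.401 -0.354  0.845]
cam [1.22902181 0.04794154 0.78328552] tote [ 0.60986838 -0.0242721   0.22236474] cam in tote [ 0.34197321 -0.22573881  0.73163804]
[0.0312 0.0458 0.019 ]
[0.0516 0.046  0.019 ]
side in tote [-1.03047546 -0.89435551 -0.12965069] [-0.24681724 -0.89590265  0.84277646]
```

View pics/zz.png

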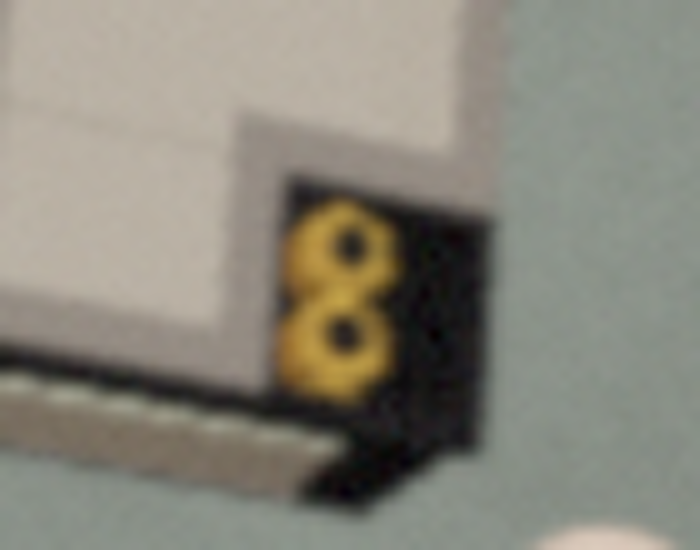

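```bash
python3 -m crank '[[0,0.055,0,-8.5,0,0,1],[0,0.06,0,-9.3,0,0,1],[0,0.06,0,-9.3,0,0,1],[0,0.06,0,-9.3,0,0,1],[0,0.06,0,-9.3,0,0,1],[0,0.06,0,-9.3,0,0,1],[0,0.06,0,-9.3,0,0,1],[0,0.02,0,-3,0,0,1]]'
python3 -c "
from h import *
look(16)"
```

```text
t: 16.15
tool_pos: [0.5759, -0.0135, 0.4537]
tool_rot: [-1.987, -1.959, 0.361]
contact_force: [-0.8, 0.7, -3.2]
opening: 0.0085
(array([ 37.3,   0.6, 218.2]), array([0.411, 0.066, 0.078]), array([-0.8,  0.7, -3.2]), 16.15) [-0.15  0.02  1.58 -0.01  1.96 -0.14] 0.0085
toteaxes z-comp (x,y,z) [-0.401  0.048  0.915]
```

View pics/sc16z.png

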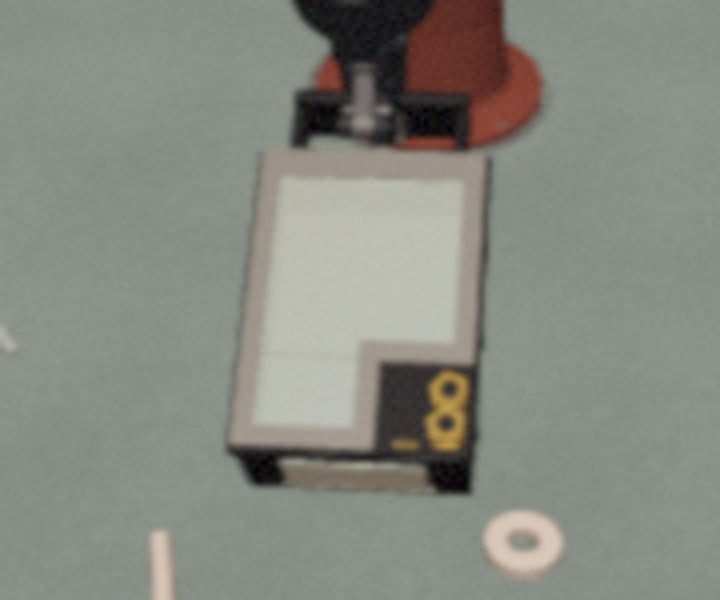

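```bash
python3 -m crank '[[0,0.04,0,-6,0,0,1],[0,0.04,0,-6,0,0,1],[0,0.04,0,-6,0,0,1],[0,0,0,0,0,0,1]]'
python3 -c "
from h import *
look(17)"
```

```text
t: 16.53
tool_pos: [0.575, -0.0313, 0.4518]
tool_rot: [-1.963, -1.884, 0.24]
contact_force: [-0.7, 0.7, -3.8]
opening: 0.0086
(array([ 35.3, -17.2, 216.3]), array([0.407, 0.181, 0.104]), array([-0.7,  0.7, -3.8]), 16.53) [-0.2   0.02  1.59  0.1   1.97 -0.14] 0.0086
toteaxes z-comp (x,y,z) [-0.403  0.154  0.902]
```

View pics/sc17z.png

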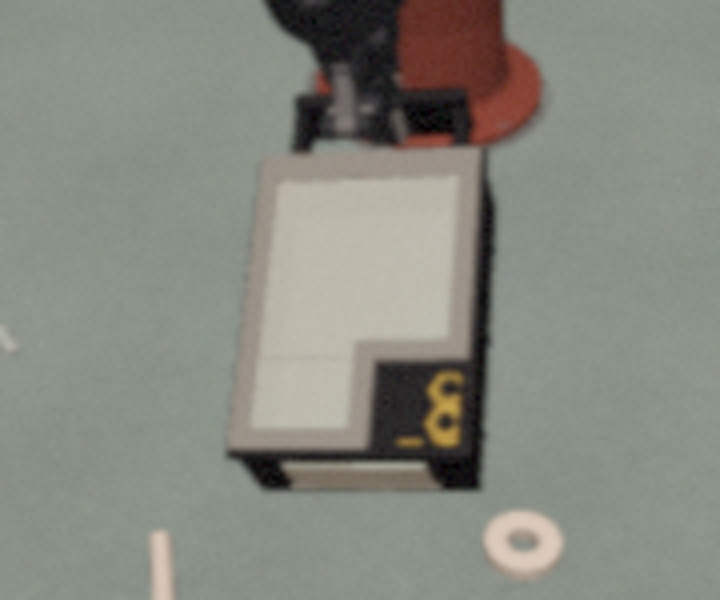

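Not moved yet; rolling slightly further.

```bash
python3 -m crank '[[0,0.03,0,-4.6,0,0,1],[0,0.03,0,-4.6,0,0,1],[0,0,0,0,0,0,1]]'
python3 -c "
from h import *
look(18)"
```

```text
t: 16.83
tool_pos: [0.5743, -0.0388, 0.4503]
tool_rot: [-1.947, -1.849, 0.181]
contact_force: [-0.4, 0.8, -4.3]
opening: 0.0087
(array([ 34.1, -24.5, 214.8]), array([0.405, 0.239, 0.115]), array([-0.4,  0.8, -4.3]), 16.83) [-0.22  0.02  1.59  0.15  1.98 -0.14] 0.0087
toteaxes z-comp (x,y,z) [-0.403  0.207  0.892]
```

View pics/sc18z.png

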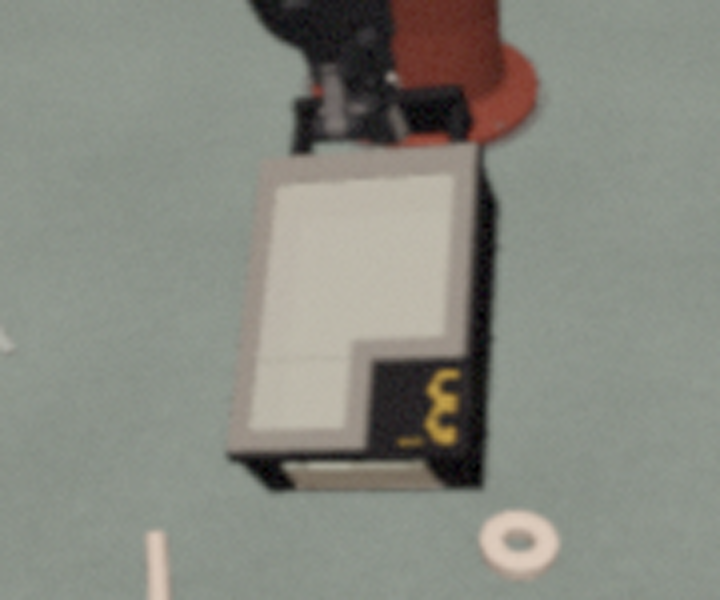

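```bash
python3 -m crank '[[0,0.03,0,-4.6,0,0,1],[0,0.03,0,-4.6,0,0,1],[0,0,0,0,0,0,1]]'
python3 -c "
from h import *
look(19)"
```

```text
t: 17.13
tool_pos: [0.5735, -0.0463, 0.4486]
tool_rot: [-1.93, -1.813, 0.123]
contact_force: [0.7, 0.4, -3.5]
opening: 0.0083
(array([ 32.7, -32. , 213.1]), array([0.402, 0.296, 0.125]), array([ 0.7,  0.4, -3.5]), 17.13) [-0.24  0.02  1.59  0.2   1.99 -0.14] 0.0083
toteaxes z-comp (x,y,z) [-0.402  0.259  0.878]
```

View pics/sc19z.png

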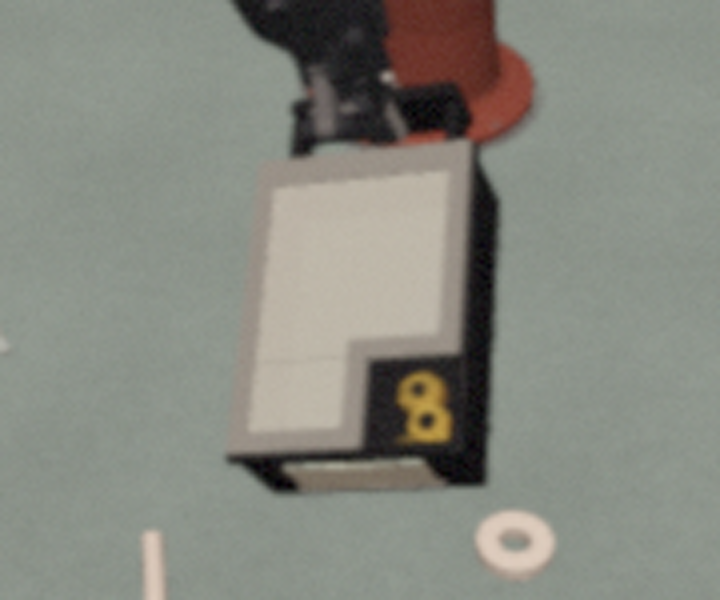

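```bash
python3 -c "
from h import *
look(20)"
```

```text
(array([ 32.8, -31.8, 213.2]), array([0.402, 0.295, 0.124]), array([-0. , -0.2, -3.2]), 17.18) [-0.24  0.02  1.59  0.2   1.99 -0.14] 0.0085
toteaxes z-comp (x,y,z) [-0.402  0.258  0.878]
```

View pics/sc20z.png

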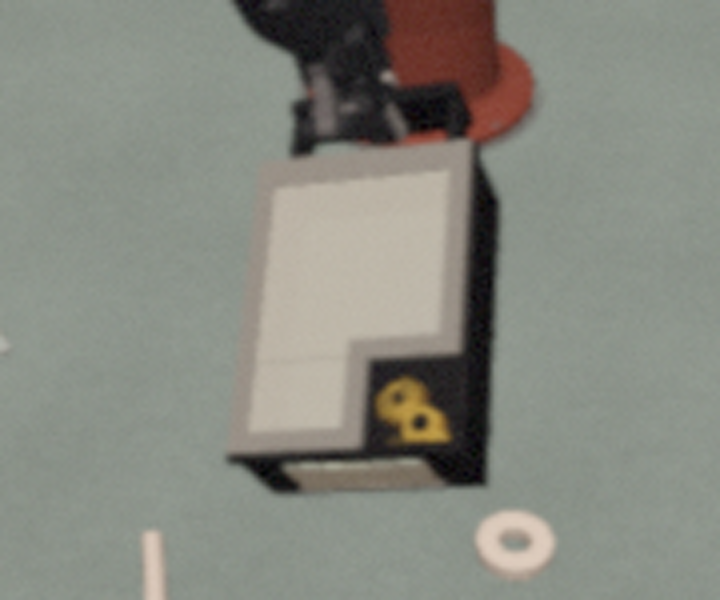

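```bash
python3 -m crank '[[0,-0.06,0,9.3,0,0,1],[0,-0.08,0,12.4,0,0,1],[0,-0.08,0,12.4,0,0,1]]'
python3 -c "
from h import *
look(21)"
```

```text
t: 17.48
tool_pos: [0.5765, -0.0134, 0.4549]
tool_rot: [-1.987, -1.954, 0.359]
contact_force: [-0.0, 0.4, -3.5]
opening: 0.008
(array([ 37.9,   0.7, 219.4]), array([0.413, 0.069, 0.081]), array([-0. ,  0.4, -3.5]), 17.48) [-0.15  0.02  1.58 -0.    1.96 -0.14] 0.008
toteaxes z-comp (x,y,z) [-0.403  0.05   0.914]
```

View pics/sc21z.png

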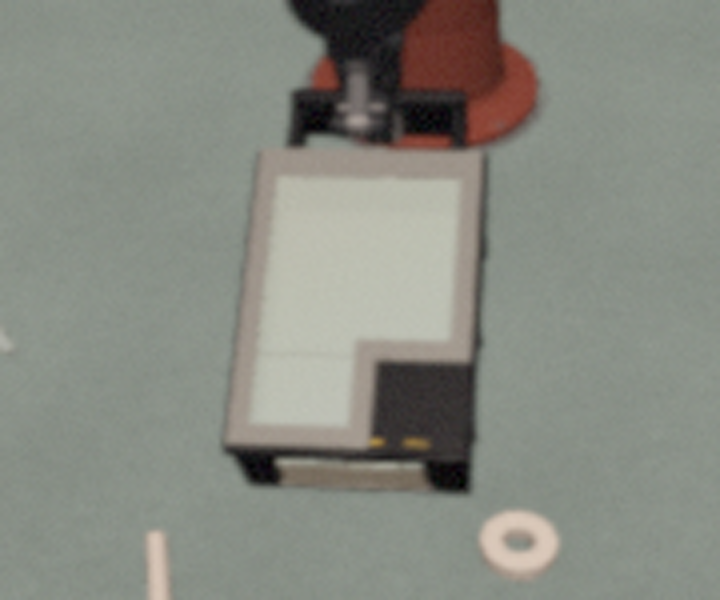

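```bash
python3 -m crank '[[0,-0.08,0,12.4,0,0,1],[0,-0.08,0,12.4,0,0,1],[0,-0.08,0,12.4,0,0,1],[0,-0.06,0,9.3,0,0,1],[0,0,0,0,0,0,1],[0,0,0,0,0,0,1]]'
python3 -c "
from h import *
look(22)"
```

```text
t: 18.03
tool_pos: [0.5752, 0.04, 0.4538]
tool_rot: [-2.02, -2.144, 0.697]
contact_force: [-0.2, -0.0, -4.0]
opening: 0.0084
(array([ 40.1,  54. , 218.3]), array([ 0.418, -0.233,  0.005]), array([-0.2, -0. , -4. ]), 18.03) [-0.01  0.02  1.58 -0.27  1.93 -0.12] 0.0084
toteaxes z-comp (x,y,z) [-0.401 -0.225  0.888]
```

View pics/sc22z.png

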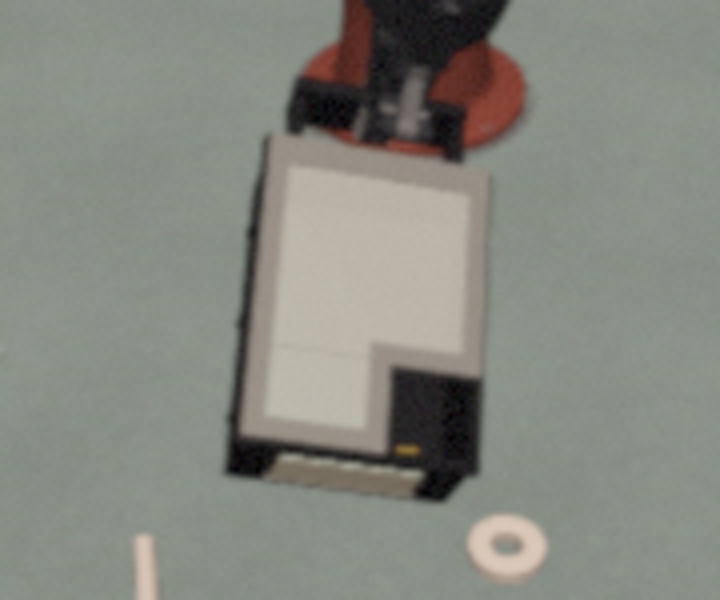

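```bash
python3 -m crank '[[-0.03,-0.08,0,12.4,-4.6,0,1],[-0.04,-0.08,0,12.4,-6,0,1],[-0.04,-0.04,0,6,-6,0,1],[-0.04,0,0,0,-6,0,1],[0,0,0,0,0,0,1],[0,0,0,0,0,0,1]]'
python3 -c "
from h import *
look(23)"
```

```text
t: 18.58
tool_pos: [0.5499, 0.0652, 0.4526]
tool_rot: [1.942, 2.195, -0.723]
contact_force: [0.2, 0.7, -2.9]
opening: 0.0087
(array([ 16.5,  80.8, 217.1]), array([ 0.268, -0.421, -0.056]), array([ 0.2,  0.7, -2.9]), 18.58) [ 0.06 -0.06  1.67 -0.43  1.78 -0.1 ] 0.0087
toteaxes z-comp (x,y,z) [-0.268 -0.396  0.878]
```

View pics/sc23z.png

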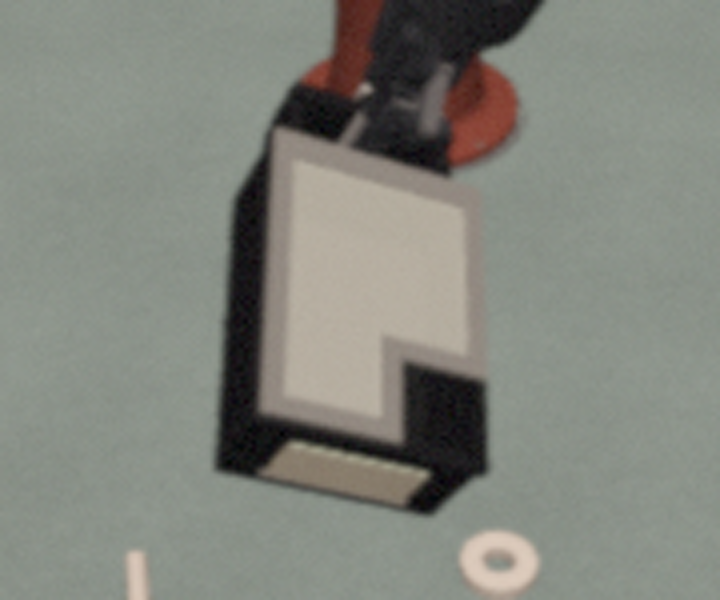

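```bash
python3 -c "
from h import *
Rt,t=pose(ctrl.get_obs());print((Rt.T@[1,0,0]).round(3),(Rt.T@[0,1,0]).round(3),(Rt.T@[0,0,1]).round(3))"
```

```text
[-0.168  0.961 -0.218] [ 0.903  0.061 -0.426] [-0.397 -0.268 -0.878]
```

```bash
python3 -m crank '[[0,0,0,-1,6,-1.3,1],[0,0,0,-2,12,-2.6,1],[0,0,0,-3,18,-4,1],[0,0,0,-4,23,-5.2,1],[0,0,0,-4,23,-5.2,1],[0,0,0,-4,23,-5.2,1],[0,0,0,-4,23,-5.2,1],[0,0,0,-4,23,-5.2,1]]'
python3 -m crank '[[0,0,0,-3,18,-4,1],[0,0,0,-2,12,-2.6,1],[0,0,0,-1,6,-1.3,1],[0,0,0,0,0,0,1]]'
python3 -c "
from h import *
look(24)"
```

```text
t: 19.3
tool_pos: [0.7158, 0.0598, 0.4501]
tool_rot: [1.957, 2.194, -0.728]
contact_force: [0.1, 0.0, -3.4]
opening: 0.0088
t: 19.63
tool_pos: [0.7617, 0.056, 0.4433]
tool_rot: [1.964, 2.194, -0.732]
contact_force: [-0.6, 0.3, -3.3]
opening: 0.0083
(array([227.2,  57.8, 207.8]), array([ 0.281, -0.412, -0.045]), array([-0.6,  0.3, -3.3]), 19.63) [ 0.03  0.43  1.13 -0.44  1.83 -0.14] 0.0083
toteaxes z-comp (x,y,z) [-0.279 -0.389  0.878]
```

View pics/sc24z.png

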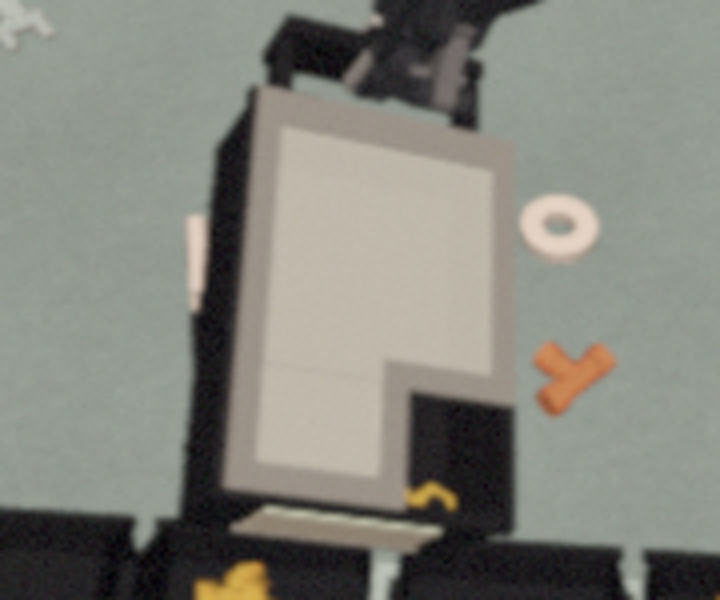

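```bash
python3 -m crank '[[0,0,0,-2,10,-2.6,1],[0,0,0,-3,18,-4,1],[0,0,0,-4,23,-5.2,1],[0,0,0,-4,23,-5.2,1],[0,0,0,-3,16,-4,1],[0,0,0,-1,6,-1.3,1],[0,0,0,0,0,0,1]]'
python3 -c "
from h import *
look(25)"
```

```text
t: 20.27
tool_pos: [0.8615, 0.0537, 0.4418]
tool_rot: [1.968, 2.198, -0.741]
contact_force: [0.1, 0.6, -3.9]
opening: 0.008
(array([326.6,  49.1, 206.3]), array([ 0.29 , -0.41 , -0.044]), array([ 0.1,  0.6, -3.9]), 20.27) [ 0.03  0.69  0.77 -0.45  1.92 -0.19] 0.008
toteaxes z-comp (x,y,z) [-0.286 -0.386  0.877]
```

View pics/sc25z.png

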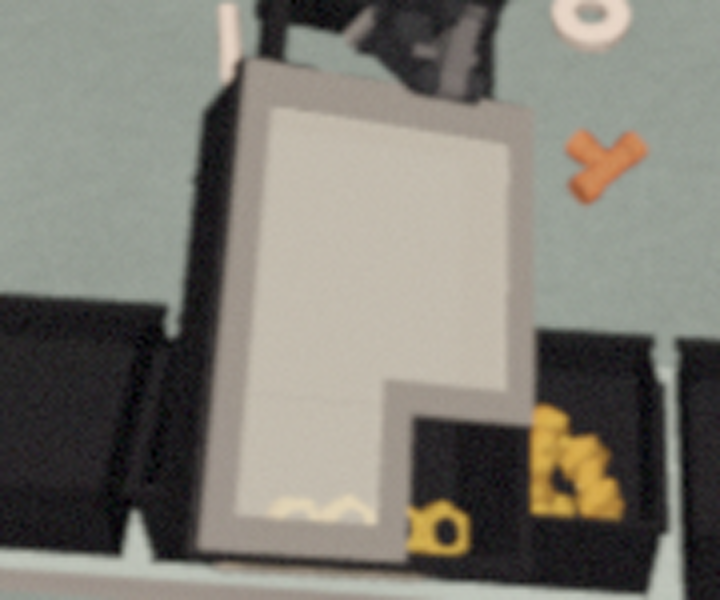

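```bash
python3 -m crank '[[-0.06,0,0,0,-9.3,0,1],[-0.08,0,0,0,-12.4,0,1],[-0.08,0,0,0,-12.4,0,1],[-0.08,0,0,0,-12.4,0,1],[-0.08,0,0,0,-12.4,0,1],[-0.04,0,0,0,-6.2,0,1]]'
python3 -c "
from h import *
look(26)"
```

```text
t: 20.82
tool_pos: [0.7905, 0.0464, 0.447]
tool_rot: [1.749, 2.135, -0.237]
contact_force: [-0.3, 0.1, -2.4]
opening: 0.0084
(array([255.4,  46.4, 211.5]), array([-0.131, -0.388, -0.131]), array([-0.3,  0.1, -2.4]), 20.82) [ 0.01  0.39  1.17 -0.37  1.41 -0.16] 0.0084
toteaxes z-comp (x,y,z) [ 0.102 -0.384  0.918]
```

View pics/sc26z.png

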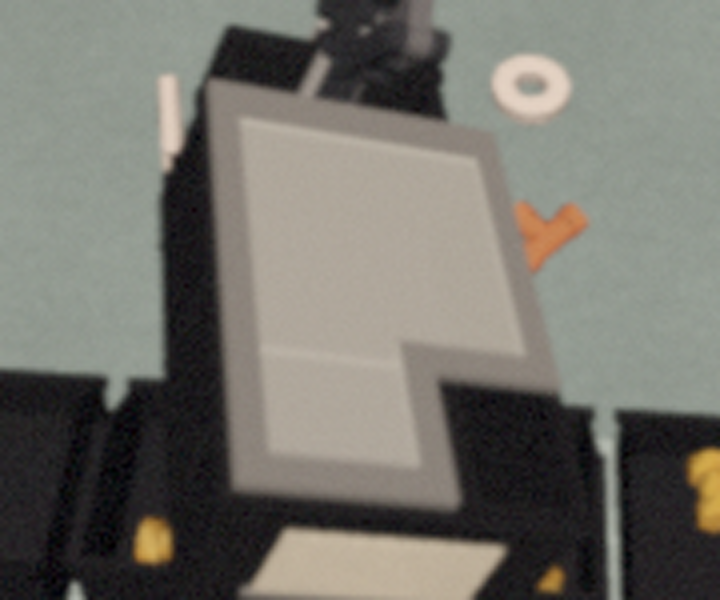

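```bash
python3 -m crank '[[-0.04,0,0,0,-6.2,0,1],[-0.04,0,0,0,-6.2,0,1],[0,0,0,0,0,0,1]]'
python3 -c "
from h import *
look(27)"
```

```text
t: 21.12
tool_pos: [0.7735, 0.0435, 0.4468]
tool_rot: [1.706, 2.116, -0.153]
contact_force: [-0.0, -0.3, -2.9]
opening: 0.0085
(array([238.2,  44.6, 211.3]), array([-0.207, -0.383, -0.146]), array([-0. , -0.3, -2.9]), 21.12) [ 0.01  0.33  1.25 -0.36  1.32 -0.16] 0.0085
toteaxes z-comp (x,y,z) [ 0.172 -0.384  0.907]
```

View pics/sc27z.png

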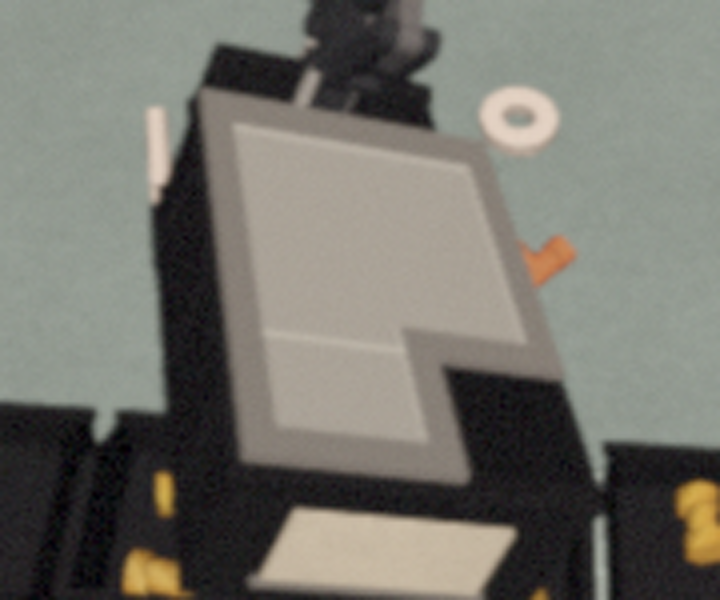

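```bash
python3 -m crank '[[-0.04,0,0,0,-6.2,0,1],[-0.04,0,0,0,-6.2,0,1],[0.11,0,0,0,17,0,1],[0.12,0,0,0,18.5,0,1],[0.12,0,0,0,18.5,0,1],[0.12,0,0,0,18.5,0,1],[0.05,0,0,0,8,0,1],[0,0,0,0,0,0,1]]'
python3 -c "
from h import *
look(28)"
```

```text
t: 21.83
tool_pos: [0.838, 0.0576, 0.4385]
tool_rot: [1.949, 2.207, -0.702]
contact_force: [0.1, 0.2, -4.0]
opening: 0.0084
(array([303.4,  54.5, 203. ]), array([ 0.262, -0.404, -0.058]), array([ 0.1,  0.2, -4. ]), 21.83) [ 0.03  0.62  0.88 -0.44  1.86 -0.17] 0.0084
toteaxes z-comp (x,y,z) [-0.264 -0.381  0.886]
```

View pics/sc28z.png

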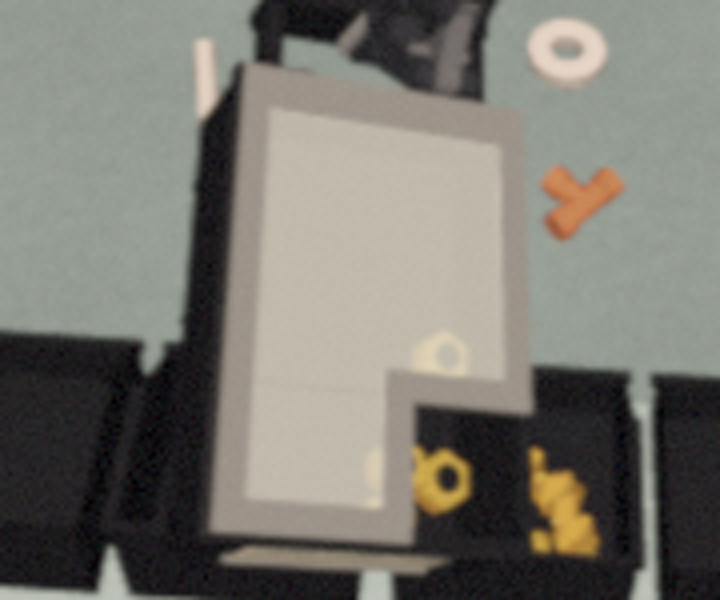

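```bash
python3 -m crank '[[0.06,0,0,0,9.3,0,1],[0.06,0,0,0,9.3,0,1],[0.04,0,0,0,6.2,0,1],[0,0,0,0,0,0,1],[0,0,0,0,0,0,1],[0,0,0,0,0,0,1]]'
cat >> h.py <<'E'
def nutpos(o,p,D,gp,uvs,tag=None):
    T=totepose(D,gp);c=proj(p,o,gp+D@[.12,0,0])[0].astype(int);off=np.array([c[0]-90,max(0,c[1]-75)])
    for uv in uvs:
        C,d=ray(p,o,np.array(uv)/4+off);C2=(C-T)@D;d2=d@D;print(uv,(1000*(C2+d2*(.019-C2[2])/d2[2])[:2]).round(1))
    print('corner px',((proj(p,o,np.array([[.081,.056,.004],[.037,.012,.064],[.085,.06,.064]])@D.T+T)-off)*4).round())
E
python3 -c "
from h import *
o,p,D,gp=look(29);nutpos(o,p,D,gp,[])"
```

```text
t: 22.38
tool_pos: [0.8599, 0.0591, 0.4324]
tool_rot: [2.019, 2.213, -0.9]
contact_force: [-0.2, 0.2, -2.9]
opening: 0.0081
(array([325.4,  54.6, 196.9]), array([ 0.416, -0.409, -0.026]), array([-0.2,  0.2, -2.9]), 22.38) [ 0.03  0.73  0.74 -0.47  2.04 -0.2 ] 0.0081
toteaxes z-comp (x,y,z) [-0.398 -0.381  0.834]
corner px [[436. 538.]
 [398. 410.]
 [507. 556.]]
```

View pics/sc29z.png

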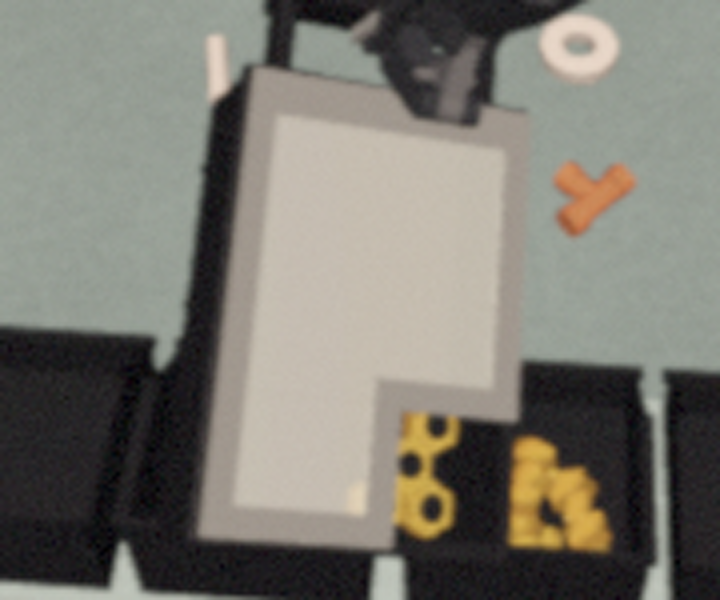

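```bash
python3 -c "
from h import *
o,p,D,gp=look(30);nutpos(o,p,D,gp,[(431,507),(436,428),(410,462),(356,497),(385,500)])"
```

```text
(array([325.3,  54.6, 197.4]), array([ 0.416, -0.409, -0.026]), array([-0.6, -0.5, -3. ]), 22.43) [ 0.03  0.73  0.74 -0.47  2.04 -0.2 ] 0.0085
toteaxes z-comp (x,y,z) [-0.398 -0.381  0.834]
(431, 507) [68.3 44.9]
(436, 428) [38.2 44.9]
(410, 462) [52.  34.6]
(356, 497) [66.6 12.7]
(385, 500) [66.9 25. ]
corner px [[440. 542.]
 [402. 414.]
 [511. 560.]]
```

Nuts in tote axes are about (71,46), (54,36), (41,46) and (71,25) mm. All are under the opening, but the third is near its edge. A bit more pitch should tighten the group.

```bash
python3 -m crank '[[0.03,0,0,0,4.6,-2,1],[0.03,0,0,0,4.6,-2,1],[0.03,0,0,0,4.6,-2,1],[0,0,0,0,0,0,1],[0,0,0,0,0,0,1]]'
python3 -c "
from h import *
o,p,D,gp=look(31);nutpos(o,p,D,gp,[])"
```

```text
t: 22.9
tool_pos: [0.8728, 0.0617, 0.4379]
tool_rot: [-2.004, -2.153, 0.984]
contact_force: [-0.3, 0.3, -3.2]
opening: 0.0088
(array([338.4,  56.3, 202.4]), array([ 0.499, -0.412, -0.007]), array([-0.3,  0.3, -3.2]), 22.9) [ 0.03  0.8   0.64 -0.5   2.16 -0.22] 0.0088
toteaxes z-comp (x,y,z) [-0.466 -0.382  0.798]
corner px [[430. 530.]
 [394. 416.]
 [498. 560.]]
```

View pics/sc31z.png

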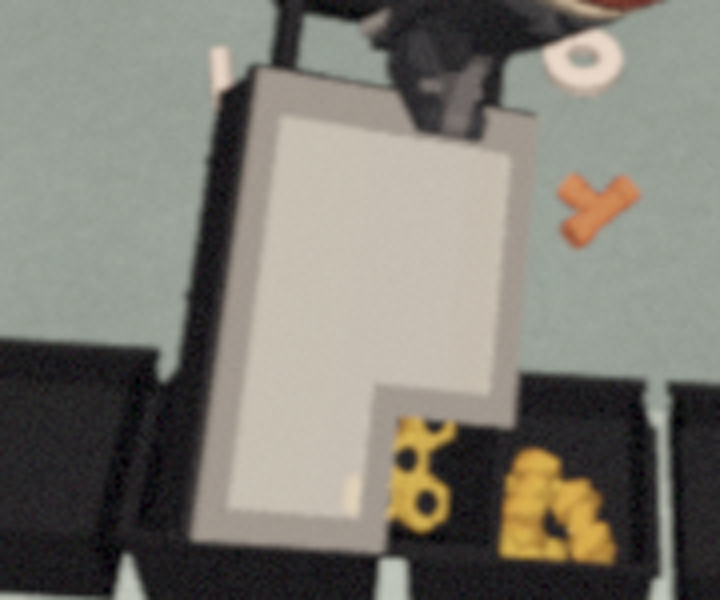

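```bash
python3 -m crank '[[0,0.05,0,-7.7,0,0,1],[0,0.05,0,-7.7,0,0,1],[0,0.05,0,-7.7,0,0,1],[0,0.05,0,-7.7,0,0,1],[0,0.03,0,-4.6,0,0,1],[0,0,0,0,0,0,1]]'
python3 -c "
from h import *
o,p,D,gp=look(32);nutpos(o,p,D,gp,[])"
```

```text
t: 23.45
tool_pos: [0.8749, 0.0285, 0.452]
tool_rot: [-2.008, -2.033, 0.697]
contact_force: [-0.4, 0.6, -3.7]
opening: 0.0088
(array([338.4,  23.1, 216.5]), array([ 0.486, -0.179,  0.052]), array([-0.4,  0.6, -3.7]), 23.45) [-0.03  0.8   0.61 -0.25  2.2  -0.14] 0.0088
toteaxes z-comp (x,y,z) [-0.46  -0.183  0.869]
corner px [[463. 539.]
 [386. 416.]
 [500. 566.]]
```

View pics/sc32z.png

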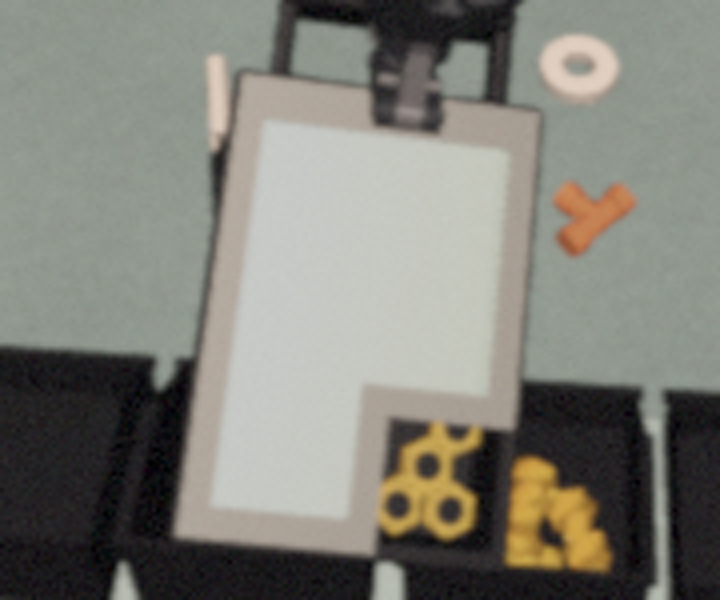

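```bash
python3 -c "
from h import *
o,p,D,gp=look(33);nutpos(o,p,D,gp,[(452,508),(400,502),(429,463),(459,430)])"
```

```text
(array([338.4,  23.5, 216.7]), array([ 0.486, -0.18 ,  0.051]), array([-0.2, -0.6, -2.7]), 23.5) [-0.03  0.8   0.61 -0.25  2.2  -0.14] 0.0083
toteaxes z-comp (x,y,z) [-0.46  -0.184  0.869]
(452, 508) [69.1 47.6]
(400, 502) [68.7 26.6]
(429, 463) [53.1 36.6]
(459, 430) [39.5 47.6]
corner px [[463. 539.]
 [387. 416.]
 [501. 566.]]
```

```bash
python3 -m crank '[[0,-0.02,0,3.1,0,0,1],[0,-0.03,0,4.6,0,0,1],[0,-0.03,0,4.6,0,0,1],[0,-0.02,0,3.1,0,0,1],[0,-0.01,0,1.5,0,0,1],[0,0,0,0,0,0,1],[0,0,0,0,0,0,1],[0,0,0,0,0,0,1]]'
python3 -c "
from h import *
o,p,D,gp=look(34);print(np.abs(ctrl.get_obs()['dq']).max(), (totepose(D,gp)+D@[.085,.06,0]))
cv2.imwrite('pics/scene34.png',p['image'][:,:,::-1])"
```

```text
t: 24.22
tool_pos: [0.8725, 0.0519, 0.4468]
tool_rot: [-2.004, -2.107, 0.842]
contact_force: [0.0, -0.0, -3.3]
opening: 0.0086
(array([337.5,  46.6, 211.3]), array([ 0.49 , -0.3  ,  0.015]), array([ 0. , -0. , -3.3]), 24.22) [ 0.01  0.79  0.63 -0.38  2.18 -0.19] 0.0086
toteaxes z-comp (x,y,z) [-0.461 -0.288  0.839]
0.014202569651771633 [0.9613762  0.04099462 0.16530893]
```

View pics/sc34z.png

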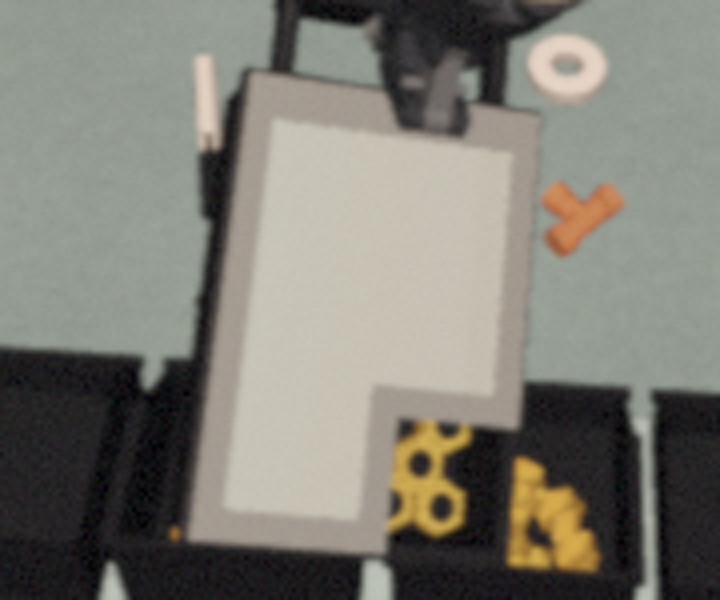

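View pics/scene34.png

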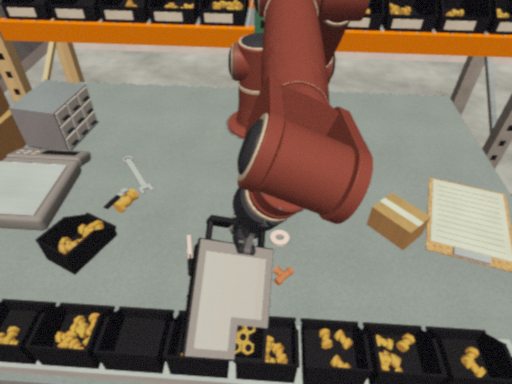

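The hex-packed group of four still sits under the opening, with holes at crop (440,507), (400,500), (420,462) and (447,430). I'll bring the tote gently back from above the bin row so it ends over the free bench.

```bash
python3 -c "
from h import *
Rt,t=pose(ctrl.get_obs());print((Rt.T@[-10,0,0]).round(2))"
```

```text
[ 1.19 -8.87  4.47]
```

```bash
python3 -m crank '[[0,0,0,0.4,-3,1.4,1],[0,0,0,0.8,-6,2.8,1],[0,0,0,1.2,-9,4,1],[0,0,0,1.4,-10.5,5,1],[0,0,0,1.4,-10.5,5,1],[0,0,0,1.4,-10.5,5,1],[0,0,0,1.4,-10.5,5,1],[0,0,0,1.4,-10.5,5,1]]'
python3 -m crank '[[0,0,0,1.4,-10.5,5,1],[0,0,0,1.2,-9,4,1],[0,0,0,0.8,-6,2.8,1],[0,0,0,0.4,-3,1.4,1],[0,0,0,0,0,0,1],[0,0,0,0,0,0,1],[0,0,0,0,0,0,1]]'
python3 -c "
from h import *
o,p,D,gp=look(35);print(np.abs(ctrl.get_obs()['dq']).max(), (totepose(D,gp)+D@[.085,.06,0]));nutpos(o,p,D,gp,[])
for q in('tape','tee','marker','valve','bin','carton','wrench'): print(q,[np.round(d['centre'],3).tolist() for d in spotter.mark_of(q,p)[:1]])"
```

```text
t: 24.93
tool_pos: [0.7909, 0.0492, 0.4475]
tool_rot: [-2.009, -2.102, 0.84]
contact_force: [0.9, -0.4, -3.4]
opening: 0.0084
t: 25.52
tool_pos: [0.755, 0.0478, 0.4515]
tool_rot: [-2.014, -2.101, 0.836]
contact_force: [0.6, -0.3, -2.9]
opening: 0.0088
(array([220. ,  50.1, 216. ]), array([ 0.486, -0.298,  0.022]), array([ 0.6, -0.3, -2.9]), 25.52) [ 0.01  0.46  1.08 -0.35  2.06 -0.13] 0.0088
toteaxes z-comp (x,y,z) [-0.457 -0.288  0.842]
0.010270415426303326 [0.84516292 0.03641933 0.17038603]
corner px [[435. 518.]
 [388. 393.]
 [484. 521.]]
tape [[0.567, 0.087, -0.002]]
tee [[0.776, -0.015, 0.221]]
marker [[0.635, -0.143, 0.002]]
valve [[0.468, -0.352, 0.001]]
bin [[0.622, -0.429, -0.003]]
carton [[0.501, 0.407, -0.004]]
wrench [[0.326, -0.365, -0.002]]
```

View pics/sc35z.png

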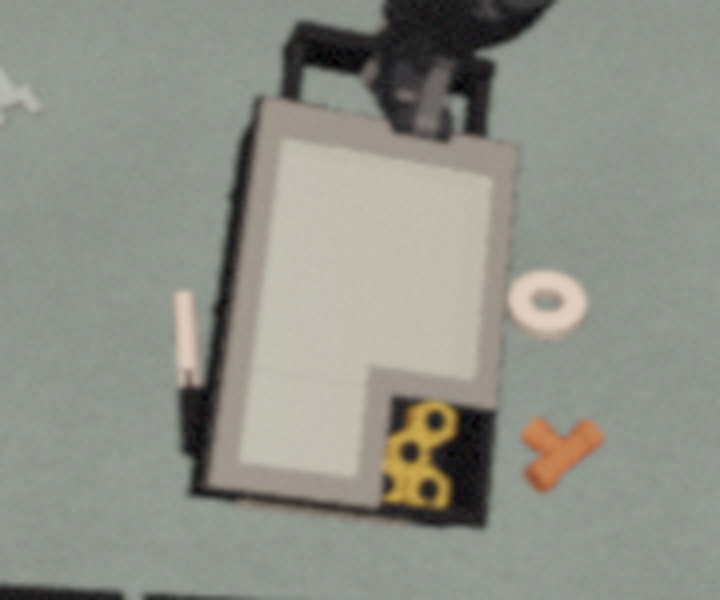

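All four nuts show in the opening, with holes at crop (435,420), (408,450), (430,488) and (390,488). The lid is flat, and the tape, tee and marker are in place. Handing in.

```bash
python3 -m crank '[[0,0,0,0,0,0,1],[0,0,0,0,0,0,1],[0,0,0,0,0,0,1],[0,0,0,0,0,0,1]]'
python3 -c "
from h import *
o,p,D,gp=look(36);nutpos(o,p,D,gp,[(435,420),(408,450),(430,488),(390,486)]);print(np.abs(ctrl.get_obs()['dq']).max());print(ctrl.finish_job())"
```

```text
t: 26.25
tool_pos: [0.7551, 0.048, 0.4509]
tool_rot: [-2.013, -2.101, 0.837]
contact_force: [-0.0, 0.2, -3.7]
opening: 0.0085
(array([220.1,  50.3, 215.4]), array([ 0.487, -0.298,  0.022]), array([-0. ,  0.2, -3.7]), 26.25) [ 0.01  0.46  1.08 -0.35  2.06 -0.13] 0.0085
toteaxes z-comp (x,y,z) [-0.458 -0.287  0.841]
(435, 420) [40.  47.2]
(408, 450) [55.2 35.8]
(430, 488) [70.8 47.8]
(390, 486) [72.2 29. ]
corner px [[435. 515.]
 [388. 390.]
 [485. 517.]]
0.011201506050410554
the job is handed in; nothing more can be done
None
```

I closed the lid on the bench with about 5 N of final push and picked the tote up by its handle. I tipped it until all four nuts gathered in the pour corner, then handed it in at about 26 s, still held up and tilted. The first tilts left the nuts in rows with some outside the opening, so I rocked the tote until they packed together.

**Final state:**
- **Hold:** the tote is tilted about 33° with the pour corner lowest, about 0.17 m above the bench. The arm was still (joint speeds about 0.01 rad/s) and the grip was set to 110 N.
- **Nuts:** measured in tote axes they are at about (71, 48), (72, 29), (55, 36) and (40, 47) mm. All four centres are under the opening (x > 37, y > 12 mm). The nut at x = 40 is the tightest: its centre is only about 3 mm inside the edge and its back is partly under the lid.
- **Lid and bystanders:** the lid was flat in the last picture. The tape, marker, valve, bin, carton and wrench read where they started, to within about 6 mm.

**One check disagreed:** the network's last reading for the tee landed on the tote, at (0.776, -0.015, 0.221), which was a false detection. In the picture the tee still lies on the bench beside the tape and looks unmoved.

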